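# Load and lock the heel build-up pressing box

### The arm

A 6-joint arm with a two-finger parallel gripper is mounted at the origin on the work surface. World frame = base frame: x ahead of the robot, y to its left, z up, the work surface at z = 0. Lengths are in m, angles in rad, forces in N, time in s.
With the tool pointing down it reaches from about 0.325 to 0.9 m from the base axis. Payload 6.1 kg.
Tool frame: the origin (TCP) lies at the very end of the fingers, on their centre line; the grasp point (between the pads) lies hold_point_z behind it (hold_point_z is the distance from the TCP to the grasp point, in m); y points along the fingers, z is the direction in which the jaws open and shut, and the axes are right-handed (so a half turn about y gives the same grasp; the last joint's range is limited). The gripper opens to 87 mm and grips with 3 to 60 N. Pads are 19 mm wide; open, the fingers measure 117 mm over their backs; the gripper's body (75 mm by 190 mm) begins 51 mm behind the grasp point.
Start: joints at [1.044, 0.22, 1.526, -0, 1.395, -0.126], TCP at [0.244, 0.575, 0.223] pointing down, gripper open.
Joint ranges: [-2.98, 2.98], [-0.91, 2.08], [0.09, 2.57], [-1.24, 4.39], [0.2, 2.65], [-2.68, 2.68]. Speed limits (rad/s): [2.57, 2.57, 3.01, 3.14, 3.14, 3.14].

### API

Orientations are given as a rotation vector (axis times angle).
In Python, from station import state, get_image, job_done, hold_point_z gives the robot as it stands.
- The arm moves only by the tool move_arm, never from a script. Its argument "rows" is text: rows parted by semicolons, each of 7 numbers parted by spaces: the shift along the world's x, y, z in cm, then the turn, a rotation vector about the world's x, y, z in degrees, then the closure in counts, from 0 (fully open) to 255 (shut). In form: tx ty tz ax ay az gripper; .... A call has exactly 8 rows; each row is the pose to reach, as a shift and turn from the pose measured when the call began; what a row does not reach only later rows make up. A row lasts 1/10 s, in which the tool goes at most 50 mm and 8.59 degrees, less where a joint would pass 70% of its speed; a pose out of reach is approached as far as the arm can. A call with a gripper value outside its range is refused whole. The fingers move at their own pace and stop on an object; the grip force is fixed at half the most. Time passes only in rows, so rows that repeat a pose let the fingers close, or fill a call up. It gives the time, the measured TCP pose, the force and the opening at its end, in the units of the state.
- state(): the state, without advancing time (a new reading comes with each control period).
- get_image(name): name is "scene" or "top" or "wrist"; returns a dict with "color" (400x640x3 uint8, red, green, blue), "K" (3x3 intrinsics, pixels), "view" (4x4, takes a point from world to camera coordinates). Camera axes: x right, y up, looking along -z (the intrinsics and any distortion apply to the point x, -y, -z); pixel columns grow to the right and rows downward; lengths in m; the calibration is good to about 2 mm. The wrist camera is an equidistant fisheye: a pixel r from the principal point sees the ray r / f radians off the axis. A picture is of the moment at which its call begins. There is no depth.
- job_done(): hands the job in, once; it reports no verdict.
The state is a dict: "clock": time; "q": joint angles; "joint_velocities": joint speeds; "joint_torque": joint torques, N m; "position": TCP position; "orientation": TCP orientation; "force": force on the tool from outside, world axes, zero at the start; "ft_torque": the same for the moment, N m; "gripper_width": finger opening in m.
Only numpy, scipy, OpenCV 4.12 (cv2) and the standard library are available. Lean on these libraries where they do the work, as an engineer would, in place of code of your own. Each camera call takes 0.05 s, during which the arm holds its last target.

### The job

Stack every heel build-up plate on the bench into one square, flat pile inside the yellow outline on the floor of the pressing box, then put the cover on and press it down until it sits level on the rim all round. Last, push each of the two quarter-turn studs in and turn it a full ninety degrees clockwise so that its tongue locks the cover down; leave the other things on the bench alone.

Things in the scene. Friction and masses are not known exactly. Their poses are not given: they have to be found in the camera images.
- press_box: Fixed pressing box: blue walls on an aluminium base plate 250 x 144 x 8 mm. Origin: centre of the base plate's underside, on the bench; x runs along its length (from stud 2 to stud 1), z up. Open on top: inside 140 mm (x) by 128 mm (y), walls 8 mm thick, inner floor 8 mm and rim 62 mm above the origin.
- box_floor (a point): Centre of the box's inner floor, 8 mm above the bench, in the middle of a yellow painted outline (inside 92 mm along the box's x by 57 mm along its y) that shows where the pile belongs.
- box_rim (a point): Centre of the box's mouth, level with the rim, 62 mm above the bench. In the middle of each of the two end walls (at the box's +x and -x), 12 mm below the rim, a sprung steel ball catch sticks 5.5 mm into the box.
- cover_handle (a point): Centre of the red bar handle of the loose cover (0.32 kg). The bar is 70 mm long (this point's x), 16 mm wide (y), 34 mm high, in the middle of a plywood panel 156 (x) by 144 (y) by 10 mm; this centre is 17 mm above the panel's top, 27 mm above its underside. Either way round (half a turn) fits. With the cover seated this centre is 89 mm above the bench.
- cover_foot (a point): Centre of the foot of the dark steel frame under the cover (41 mm below the handle's centre): 14 mm deep, 134 (x) by 122 mm (y) outside, 8 mm thick; it enters the box's mouth with 3 mm of play a side. Merely laid on, it hangs on one or both of the ball catches, tilted or with the panel up to 9 mm above the rim; some 8 to 15 N of push on the handle takes it past them until the panel lies on the rim.
- plate1_mid (a point): Centre (half-way up) of a loose flat light tan heel build-up plate 90 mm (x) by 54 mm (y) by 10 mm (z) thick, 45 g. Three to five of the five plates are there in a run.
- plate2_mid (a point): Centre (half-way up) of a loose flat light tan heel build-up plate 90 mm (x) by 54 mm (y) by 10 mm (z) thick, 45 g. Three to five of the five plates are there in a run.
- plate3_mid (a point): Centre (half-way up) of a loose flat terracotta heel build-up plate 90 mm (x) by 54 mm (y) by 10 mm (z) thick, 45 g. Three to five of the five plates are there in a run.
- plate4_mid (a point): Centre (half-way up) of a loose flat light tan heel build-up plate 90 mm (x) by 54 mm (y) by 10 mm (z) thick, 45 g. Three to five of the five plates are there in a run.
- plate5_mid (a point): Centre (half-way up) of a loose flat terracotta heel build-up plate 90 mm (x) by 54 mm (y) by 10 mm (z) thick, 45 g. Three to five of the five plates are there in a run.
- stud1_grip (a point): Centre of the orange wing grip of quarter-turn stud 1, on the stud's upright axis at the box's +x end, 94 mm from the box's centre. The grip is 46 mm long (along this point's y), 12 mm wide (its x) and 30 mm high (top 15 mm above this point); with the stud standing up this point is 100.5 mm above the bench.
- stud1_tip (a point): Tip of stud 1's steel cam tongue, 6 mm thick, 14 mm wide, which lies just under the grip, turns with it and reaches 32 mm from the axis (on the side of the grip's white mark). Unlocked it points to the box's -y; locked it points over the cover towards the box's centre.
- stud1_turn (a joint): turn of stud 1, rad, clockwise seen from above: 0 unlocked (grip along the box's y), 1.57 locked, at a stop (grip along the box's x). It turns freely only while pushed in more than 4 mm (never force it round unpushed) and only over a seated cover: the tongue strikes the edge of a cover that stands high.
- stud1_in (a joint): how far stud 1 is pushed down, m: 0 standing up, 0.0065 fully in; the spring pushes back with 4 to 8 N. Let go when turned, it comes back up to about 0.004 and is held there; unturned it springs back to 0.
- stud2_grip (a point): Centre of the orange wing grip of quarter-turn stud 2, on the stud's upright axis at the box's -x end, 94 mm from the box's centre. The grip is 46 mm long (along this point's y), 12 mm wide (its x) and 30 mm high (top 15 mm above this point); with the stud standing up this point is 100.5 mm above the bench.
- stud2_tip (a point): Tip of stud 2's steel cam tongue, 6 mm thick, 14 mm wide, which lies just under the grip, turns with it and reaches 32 mm from the axis (on the side of the grip's white mark). Unlocked it points to the box's +y; locked it points over the cover towards the box's centre.
- stud2_turn (a joint): turn of stud 2, rad, clockwise seen from above: 0 unlocked (grip along the box's y), 1.57 locked, at a stop (grip along the box's x). It turns freely only while pushed in more than 4 mm (never force it round unpushed) and only over a seated cover: the tongue strikes the edge of a cover that stands high.
- stud2_in (a joint): how far stud 2 is pushed down, m: 0 standing up, 0.0065 fully in; the spring pushes back with 4 to 8 N. Let go when turned, it comes back up to about 0.004 and is held there; unturned it springs back to 0.
- glue_bottle: green glue bottle, a bystander, 72 mm across, 170 mm high; origin at the centre of its foot
- hammer: hammer, a bystander, 260 mm long, lying
- brush: brush, a bystander, 180 mm long, lying
- tape_roll: paper roll, a bystander, 90 mm across, 25 mm high; origin at the centre of its underside
Things that resemble listed ones, but are neither listed nor needed, are in the scene too. What is shaped like the part that bears plate2_mid but blue or pink is not meant.

How it is judged:
On the way, in this order (a step that is already met when the one before it is completed fails the run):
1. every plate lies in the square pile inside the outline in the open box (x of plate1_mid in the frame of press_box between -0.007 and 0.007 m and y of plate1_mid in the frame of press_box between -0.007 and 0.007 m and z of each of plate1_mid, plate2_mid, plate3_mid, plate4_mid, plate5_mid in the frame of press_box below 0.058 m and angle between each of plate1_mid, plate2_mid, plate3_mid, plate4_mid, plate5_mid's own z axis and vertical below 0.06 rad and angle between the x axis of each of plate1_mid, plate2_mid, plate3_mid, plate4_mid, plate5_mid and the x axis of press_box, either way round below 0.12 rad and x of plate2_mid in the frame of press_box between -0.007 and 0.007 m and y of plate2_mid in the frame of press_box between -0.007 and 0.007 m and x of plate3_mid in the frame of press_box between -0.007 and 0.007 m and y of plate3_mid in the frame of press_box between -0.007 and 0.007 m and x of plate4_mid in the frame of press_box between -0.007 and 0.007 m and y of plate4_mid in the frame of press_box between -0.007 and 0.007 m and x of plate5_mid in the frame of press_box between -0.007 and 0.007 m and y of plate5_mid in the frame of press_box between -0.007 and 0.007 m), for 0.2 s.
2. the cover is pressed down, level on the rim (z of cover_handle in the frame of press_box between 0.0865 and 0.0915 m and angle between cover_handle's own z axis and vertical below 0.03 rad and horizontal distance between cover_handle and box_rim below 0.008 m), for 0.2 s.
3. both studs are pushed in and turned to the lock (value of joint each of stud1_turn, stud2_turn above 1.4 rad and value of joint each of stud1_in, stud2_in above 0.0028 m), for 0.2 s.
At the end, for the whole second after the job is handed in: Every plate present lies flat in the box within 7 mm (box x and y) of the middle of the outline and 0.12 rad of its direction; the cover sits within 2.5 mm of its seated height, tilted less than 0.03 rad; both studs are turned more than 1.40 rad and held in by more than 2.8 mm (all of step 1 and all of step 2 and all of step 3 and linear speed of cover below 0.02 m/s); the robot touches nothing.
It fails at once if a stud is forced round without being pushed in ((value of joint stud1_turn above 0.16 rad and value of joint stud1_in below 0.002 m) or (value of joint stud2_turn above 0.16 rad and value of joint stud2_in below 0.002 m)).
It fails at once if the green glue bottle is moved more than 4 cm (distance of glue_bottle from where it was at the start of the episode above 0.04 m).
It fails at once if the hammer is moved more than 4 cm (distance of hammer from where it was at the start of the episode above 0.04 m).
It fails at once if the brush is moved more than 4 cm (distance of brush from where it was at the start of the episode above 0.04 m).
It fails at once if the paper roll is moved more than 4 cm (distance of tape_roll from where it was at the start of the episode above 0.04 m).
Of plate1, plate2, plate3, plate4, plate5 only 3 to 5 are there at a start; the rules pass over those that are not, and their reading is None.
At some moment in a run one of cover may be knocked a few centimetres aside while the robot is not near it.
Once in a run the grip may slacken for a moment while it holds something.
It also fails if it takes over 210 s, if anything falls off the work surface, if the arm or the gripper's body presses on something with over 40 N, if the wrist force passes 120 N, or if a joint passes its speed limit or range.

## Working session

There is one attempt and no reset: what is moved stays moved. The work goes in short steps, Python scripts to look and compute and a tool call to move; the robot and the scene stay as the last step left them, time stands still between calls to the robot, and variables do not carry over. Pictures are saved under pics/ and viewed, and the job is handed in when it is done.

Besides the shell and the picture viewer there is one more tool, called after ">>>" by a JSON object that holds its "op" and its "data", one argument or row to a line. move_arm: Moves the arm, as the interface text tells. Its arguments: {"type":"object","properties":{"rows":{"type":"string"}},"required":["rows"]}

```bash
ls; mkdir -p pics
python3 - <<'E'
from station import *
import cv2
print(state()); print(hold_point_z)
for n in ["scene","top","wrist"]:
    d=get_image(n); cv2.imwrite(f"pics/{n}0.png",d["color"][:,:,::-1]); print(n,d["K"],d["view"])
E
```

```text
pics
{'clock': 0.0, 'q': array([ 1.04392619e+00,  2.21204434e-01,  1.52763679e+00, -5.26421570e-05,
        1.39473656e+00, -1.26103190e-01]), 'joint_velocities': array([ 0.00071303, -0.00070257,  0.00052475, -0.00205092,  0.00062448,
        0.00043856]), 'joint_torque': array([-1.14778677e-04, -4.94613898e+01, -3.87370527e+01,  6.96704350e-02,
        5.74169517e-02, -1.43137627e-04]), 'position': array([0.24352197, 0.57490359, 0.22143713]), 'orientation': array([-1.54974082,  0.31491911, -0.31399081]), 'force': array([-0.18418917, -0.31085539,  0.66870203]), 'ft_torque': array([-0.0021333 ,  0.00132751, -0.01424284]), 'gripper_width': 0.08689052332574697}
0.0187
scene [[378.30193284   0.         316.67523462]
 [  0.         378.30193284 198.6228989 ]
 [  0.           0.           1.        ]] [[-0.75612909  0.65417867  0.01786243  0.40981154]
 [-0.48102136 -0.57407874  0.66261003  0.18479907]
 [ 0.44371979  0.49242651  0.74875155 -1.45755604]
 [ 0.          0.          0.          1.        ]]
top [[440.28353946   0.         315.57332017]
 [  0.         440.28353946 200.33207952]
 [  0.           0.           1.        ]] [[ 0.02528567 -0.99955414  0.0158793  -0.05112177]
 [ 0.99824987  0.02609573  0.05306795 -0.51742429]
 [-0.05345867  0.01450965  0.99846464 -1.38195474]
 [ 0.          0.          0.          1.        ]]
wrist [[309.70691629   0.         318.95004456]
 [  0.         309.70691629 188.15259371]
 [  0.           0.           1.        ]] [[ 0.38939076  0.92107086 -0.00181901 -0.62339191]
 [-0.883469    0.37293426 -0.28355347  0.03578881]
 [-0.26049447  0.11202014  0.9589547  -0.39138584]
 [ 0.          0.          0.          1.        ]]
```

View pics/scene0.png

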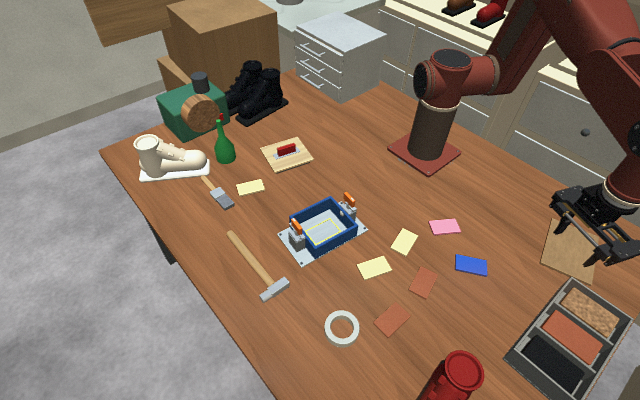

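View pics/top0.png

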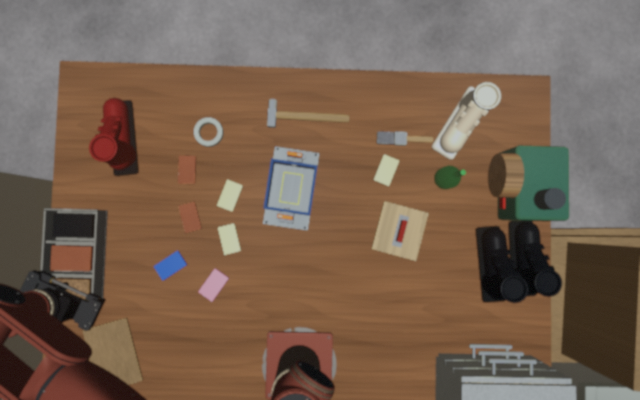

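View pics/wrist0.png

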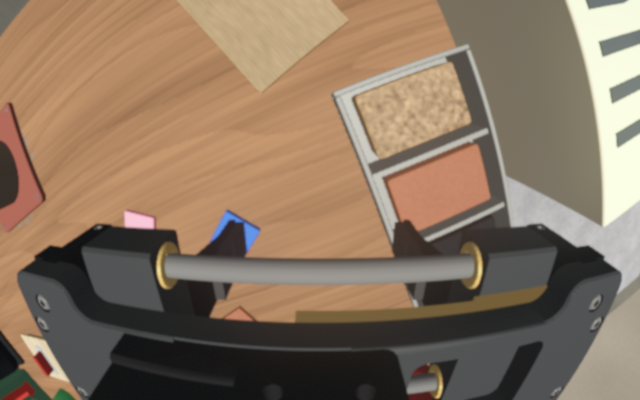

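```bash
cat > h.py <<'E'
import numpy as np, cv2
from station import *
from scipy.spatial.transform import Rotation as R
def ray(d,uv,fish=False):
    K,V=d["K"],d["view"]; x=(uv[0]-K[0,2])/K[0,0]; y=(uv[1]-K[1,2])/K[1,1]
    if fish:
        r=np.hypot(x,y); v=np.array([0,0,-1.]) if r<1e-9 else np.array([x/r*np.sin(r),-y/r*np.sin(r),-np.cos(r)])
    else: v=np.array([x,-y,-1.])
    Rm=V[:3,:3]; return -Rm.T@V[:3,3], Rm.T@v
def onplane(d,uv,z,fish=False):
    o,v=ray(d,uv,fish); return (o+v*(z-o[2])/v[2])
def proj(d,p,fish=False):
    K,V=d["K"],d["view"]; c=V[:3,:3]@np.asarray(p,float)+V[:3,3]; X,Y,Z=c[0],-c[1],-c[2]
    if fish:
        r=np.hypot(X,Y); th=np.arctan2(r,Z); return np.array([K[0,2]+K[0,0]*th*X/r,K[1,2]+K[1,1]*th*Y/r])
    return np.array([K[0,2]+K[0,0]*X/Z,K[1,2]+K[1,1]*Y/Z])
def rectfit(d,mask,z,fish=False,amin=60):
    """blobs -> metric minAreaRect on plane z: centre(mm), long axis angle deg, size mm"""
    out=[]
    cs,_=cv2.findContours(mask,cv2.RETR_EXTERNAL,cv2.CHAIN_APPROX_NONE)
    for c in cs:
        if cv2.contourArea(c)<amin: continue
        P=np.array([onplane(d,p[0],z,fish)[:2]*1000 for p in c],np.float32)
        (cx,cy),(w,h),a=cv2.minAreaRect(P)
        if w<h: w,h,a=h,w,a+90
        out.append((c.reshape(-1,2).mean(0).round(),np.round([cx,cy],1),round((a+90)%180-90,1),np.round([w,h],1)))
    return out
def tool():
    s=state(); M=R.from_rotvec(s["orientation"]).as_matrix(); return s,M
E
python3 - <<'E'
from h import *
d=get_image("top"); im=d["color"]; 
cv2.imwrite("pics/topz.png",cv2.resize(im[90:310,140:460],None,fx=2.5,fy=2.5,interpolation=cv2.INTER_CUBIC)[:,:,::-1])
hsv=cv2.cvtColor(im,cv2.COLOR_RGB2HSV)
for p in [(386,170),(229,195),(229,239),(187,170),(190,217),(213,285),(170,265),(291,188),(320,300),(402,232),(400,215)]: print(p,hsv[p[1],p[0]])
s,M=tool(); print(M.round(3))
E
```

```text
(386, 170) [ 33  36 196]
(229, 195) [ 34  38 197]
(229, 239) [ 33  36 197]
(187, 170) [  9 140 144]
(190, 217) [  9 139 145]
(213, 285) [167  49 192]
(170, 265) [109 164 183]
(291, 188) [101  17 166]
(320, 300) [ 14 134 135]
(402, 232) [  2 181 144]
(400, 215) [ 18  16 161]
[[ 0.921 -0.001  0.39 ]
 [-0.39  -0.001  0.921]
 [-0.    -1.    -0.001]]
```

View pics/topz.png

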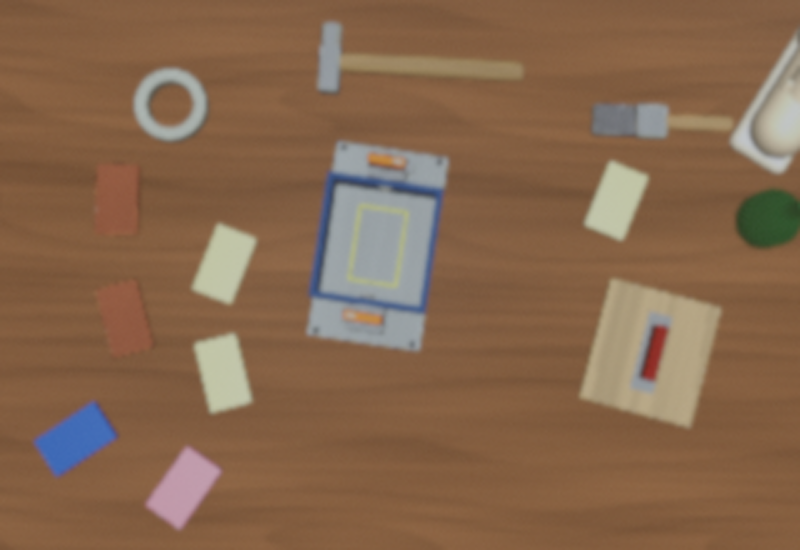

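The view shows tan plates at (386,170), (229,195) and (229,239) and terracotta plates at (187,170) and (190,217). Things that could be mistaken for plates are the blue one (170,265), the pink one (213,285), and the terracotta pad in the tray (70,258). The cover is at (400,232) and the box at (291,188).

```bash
cat >> h.py <<'E'
def masks(im):
    f=im.astype(int); hsv=cv2.cvtColor(im,cv2.COLOR_RGB2HSV).astype(int); H,S,V=hsv[...,0],hsv[...,1],hsv[...,2]
    lab=cv2.cvtColor(im,cv2.COLOR_RGB2LAB).astype(int)
    m={}
    m["tan"]=(H>24)&(H<46)&(S<75)&(S>22)&(V>165)
    m["terra"]=(H<=11)&(S>110)&(V>110)&(V<190)
    m["red"]=((H<6)|(H>174))&(S>150)&(V>70)
    m["orange"]=(H<16)&(S>165)&(V>170)
    m["yellow"]=(H>18)&(H<40)&(S>55)&(V>130)
    return {k:(v*255).astype(np.uint8) for k,v in m.items()}
E
python3 - <<'E'
from h import *
d=get_image("top"); im=d["color"]; m=masks(im)
for k,z in (("tan",.01),("terra",.01),("red",.044),("orange",.1155)):
    for o in rectfit(d,m[k],z,amin=20): 
        if 100<o[0][0]<460 and 60<o[0][1]<320: print(k,*o)
sub=im[140:235,255:325]
cv2.imwrite("pics/ym.png",np.hstack([cv2.resize(m[k][140:235,255:325],None,fx=5,fy=5) for k in("yellow","orange")]))
E
```

```text
tan [229. 239.] [390.5 232.9] 16.0 [88.1 52.6]
tan [229. 195.] [528.4 236.3] -19.8 [88.4 52.4]
tan [291. 188.] [556.9  41.7] -6.6 [102.4  67.5]
tan [386. 170.] [ 622.6 -260.7] -20.8 [88.4 51.7]
tan [455. 138.] [ 730.9 -481.9] -32.5 [60.9 47.2]
terra [402. 231.] [ 429.  -314.6] -14.1 [65.6 15.4]
terra [189. 217.] [455.9 359.4] 17.4 [92.7 56.9]
terra [187. 169.] [607.8 375.9] 1.6 [89.5 57. ]
terra [106. 128.] [728.4 642. ] -2.8 [212.   89.6]
red [401. 230.] [ 430.4 -305.8] -13.2 [61. 12.]
red [118. 166.] [607.5 574.2] -78.8 [45.9 13.9]
red [112. 131.] [716.6 599. ] -17.1 [199.7 106.8]
```

View pics/ym.png

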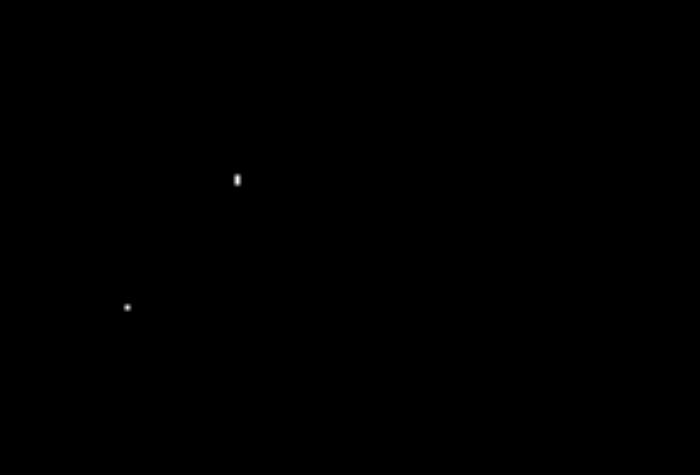

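Run:
```python
from h import *
s,M=tool(); d=get_image("wrist"); V=d["view"]; c=-V[:3,:3].T@V[:3,3]
print("cam in tool",M.T@(c-s["position"]), "cam fwd in tool",M.T@(-V[2,:3]), "right",M.T@V[0,:3])
print("tcp px",proj(d,s["position"],True), "grasp px",proj(d,s["position"]-0.0187*M[:,1],True))
g=lambda k:print(k,[proj(d,s["position"]+M@np.array(v),True).round() for v in ([0,0.05,0],[0,.1,0],[.1,.1,0])])
g("pts")
```

```text
cam in tool [-0.07716481 -0.16274844 -0.0007047 ] cam fwd in tool [2.83751804e-01 9.58897752e-01 1.26289886e-04] right [-8.52299646e-04  1.20504739e-04  9.99999630e-01]
tcp px [320.08695575 236.16973687] grasp px [320.20253441 251.35922832]
pts [array([320., 207.]), array([320., 188.]), array([320., 283.])]
```

>>> {"op": "move_arm", "data": {
  "rows": "4 -4 -2 0 0 8 0; 8 -8 -4 0 0 16 0; 12 -12 -6 0 0 24 0; 16 -16 -8 0 0 32 0; 19 -19 -9 0 0 40 0; 21.2 -21.5 -10 0 0 40.4 0; 21.2 -21.5 -10 0 0 40.4 0; 21.2 -21.5 -10 0 0 40.4 0"
}}

```text
clock: 1.1
position: [0.457, 0.3575, 0.1209]
orientation: [-1.56, -0.234, 0.237]
force: [0.0, -0.0, -0.6]
gripper_width: 0.0869
```

```bash
cat >> h.py <<'E'
def look(name,n="wrist"):
    d=get_image(n); cv2.imwrite(f"pics/{name}.png",d["color"][:,:,::-1]); return d
def jaw():
    s,M=tool(); print("pos",(s["position"]*1000).round(1),"jaw",np.degrees(np.arctan2(M[1,2],M[0,2])).round(1),"tilt",M[2,:].round(3),"F",s["force"].round(1),"w",round(s["gripper_width"]*1000,1),"q",s["q"].round(2),"t",round(s["clock"],1)); return s,M
E
python3 - <<'E'
from h import *
jaw(); d=look("w1"); 
for k in("terra","tan"):
    for o in rectfit(d,masks(d["color"])[k],.01,True,200): print(k,*o)
E
```

```text
pos [457.  357.5 120.9] jaw 107.2 tilt [-0.002 -1.    -0.002] F [ 0.  -0.  -0.6] w 86.9 q [ 0.53  0.21  1.74 -0.    1.2  -1.34] t 1.1
terra [295. 302.] [595.6 372.5] -73.3 [70.  53.2]
terra [  8. 276.] [ 777.5 -120.1] -18.4 [66.3 50.8]
terra [320. 178.] [447.5 355.6] 17.1 [76.5 53.6]
terra [625. 172.] [308.5 775. ] -89.8 [133.3  90.1]
terra [  8. 125.] [501.8 -64.3] -84.6 [63.3 40.4]
tan [630. 312.] [ 552.7 1049.2] 58.6 [215.6  93.4]
tan [185. 211.] [526.5 234.1] -19.7 [87.3 52.7]
tan [210.  77.] [388.8 230.6] 15.7 [88.5 52.6]
```

View pics/w1.png

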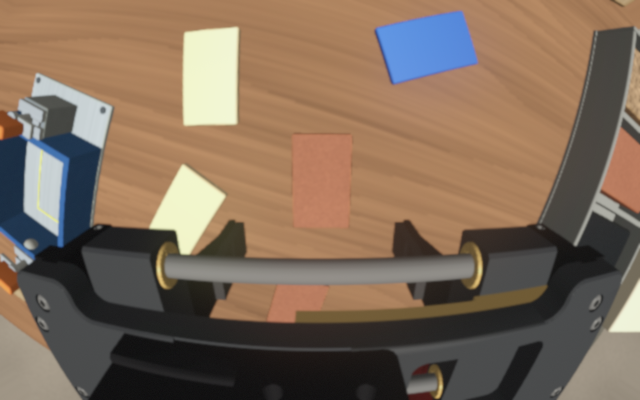

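```bash
cat >> h.py <<'E'
def quad(d,px,z,fish=True):
    P=np.array([onplane(d,p,z,fish)[:2]*1000 for p in px],np.float32); (cx,cy),(w,h),a=cv2.minAreaRect(P)
    if w<h: w,h,a=h,w,a+90
    return np.round([cx,cy],1),round((a+90)%180-90,1),np.round([w,h],1)
E
python3 - <<'E'
from h import *
d=look("w1b"); print(quad(d,[(293,134),(351,134),(350,228),(292,227)],.01))
im=d["color"]; lab=cv2.cvtColor(im,cv2.COLOR_RGB2LAB)
for p in [(320,140),(320,180),(320,224),(300,240),(270,150),(370,200)]: print(p,lab[p[1],p[0]],cv2.cvtColor(im,cv2.COLOR_RGB2HSV)[p[1],p[0]])
E
```

```text
(array([453.5, 360.1]), 16.2, array([90.4, 56.2]))
(320, 140) [151 148 154] [ 10 123 190]
(320, 180) [149 148 154] [ 10 124 187]
(320, 224) [154 148 154] [ 10 122 193]
(300, 240) [147 140 154] [ 14 116 173]
(270, 150) [154 140 154] [ 14 113 180]
(370, 200) [148 140 154] [ 14 116 174]
```

>>> {"op": "move_arm", "data": {
  "rows": "-0.3 0.2 -3 0 0 0 0; -0.3 0.2 -6 0 0 0 0; -0.3 0.2 -9 0 0 0 0; -0.3 0.2 -10.5 0 0 0 0; -0.3 0.2 -11.3 0 0 0 0; -0.3 0.2 -11.7 0 0 0 0; -0.3 0.2 -11.7 0 0 0 255; -0.3 0.2 -11.7 0 0 0 255"
}}

```text
clock: 2.0
position: [0.4537, 0.3629, 0.0065]
orientation: [-1.557, -0.239, 0.237]
force: [0.3, 0.6, -0.1]
gripper_width: 0.0775
```

>>> {"op": "move_arm", "data": {
  "rows": "0 0 0 0 0 0 255; 0 0 0 0 0 0 255; 0 0 0 0 0 0 255; 0 0 1 0 0 0 255; 0 0 3 0 0 0 255; 0 0 6 0 0 0 255; 0 0 9 0 0 0 255; 0 0 11.5 0 0 0 255"
}}

```text
clock: 2.8
position: [0.4541, 0.3631, 0.124]
orientation: [-1.556, -0.24, 0.235]
force: [0.9, 0.5, -1.1]
gripper_width: 0.0532
```

Run:
```python
from h import *
jaw(); d=look("w2")
```

```text
pos [454.1 363.1 124. ] jaw 107.4 tilt [ 0.003 -1.     0.001] F [ 0.9  0.5 -1.1] w 53.2 q [ 0.54  0.2   1.74 -0.    1.2  -1.33] t 2.8
```

View pics/w2.png

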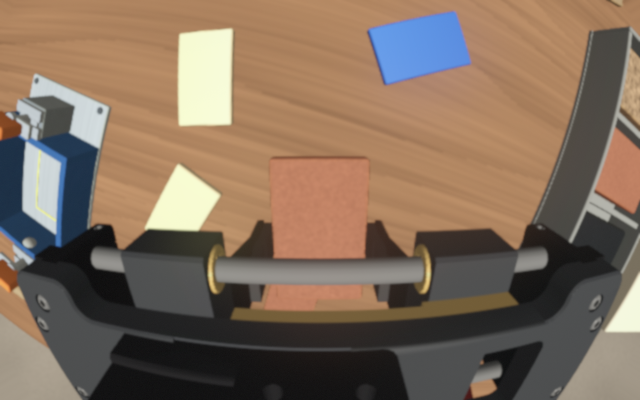

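```bash
cat >> h.py <<'E'
def inhand(d,s,M,row,col=320,dz=.004):
    p=onplane(d,(col,row),s["position"][2]+dz,True); v=M.T@(p-s["position"]); return (v*1000).round(1)
E
python3 - <<'E'
from h import *
s,M=jaw(); d=get_image("wrist")
for dz in(.003,.005,.008): print(inhand(d,s,M,157.5,320,dz), inhand(d,s,M,157.5,270,dz), inhand(d,s,M,157.5,368,dz))
# yellow outline seen by wrist
E
```

```text
pos [456.4 364.6 128.7] jaw 107.4 tilt [ 0.01  -1.     0.002] F [2.8 0.8 2.3] w 52.8 q [ 0.54  0.2   1.73 -0.    1.2  -1.33] t 2.9
[-47.4  -3.5  -0.4] [-47.5  -3.5 -26.8] [-47.5  -3.4  24.9]
[-47.7  -5.5  -0.4] [-47.9  -5.5 -26.4] [-47.9  -5.4  24.6]
[-48.3  -8.5  -0.4] [-48.4  -8.5 -25.9] [-48.5  -8.4  24.1]
```

>>> {"op": "move_arm", "data": {
  "rows": "1 -4 3 0 0 -4 255; 2.5 -8 5 0 0 -8 255; 4 -12.5 6 0 0 -12 255; 5.5 -17 6 0 0 -16 255; 7 -21.5 6 0 0 -20 255; 8.5 -26 6 0 0 -24 255; 9.5 -30 6 0 0 -24 255; 10 -32.3 6 0 0 -24 255"
}}

```text
clock: 3.7
position: [0.5565, 0.0384, 0.186]
orientation: [-1.568, 0.086, -0.1]
force: [0.1, 0.4, 0.7]
gripper_width: 0.0528
```

>>> {"op": "move_arm", "data": {
  "rows": "0 0 0 0 0 0 255; 0 0 0 0 0 0 255; 0 0 0 0 0 0 255; 0 0 0 0 0 0 255; 0 0 0 0 0 0 255; 0 0 0 0 0 0 255; 0 0 0 0 0 0 255; 0 0 0 0 0 0 255"
}}

```text
clock: 4.5
position: [0.5564, 0.0387, 0.186]
orientation: [-1.568, 0.085, -0.1]
force: [0.5, -0.6, -0.7]
gripper_width: 0.0529
```

Run:
```python
from h import *
jaw(); d=look("w3")
```

```text
pos [556.4  38.7 186. ] jaw 83.2 tilt [ 0.009 -1.     0.002] F [ 0.5 -0.6 -0.7] w 52.9 q [-0.07  0.08  1.75  0.    1.3  -1.53] t 4.5
```

View pics/w3.png

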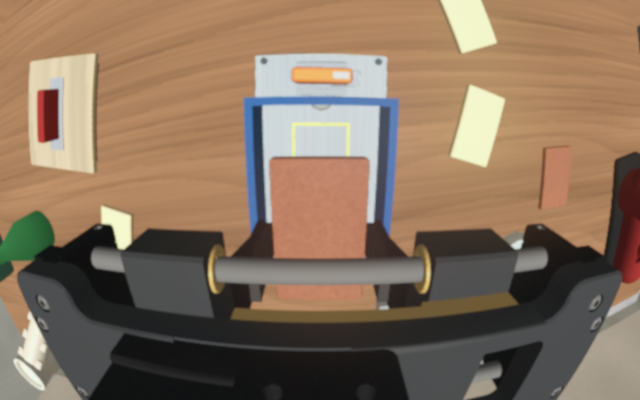

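Run:
```python
from h import *
s,M=jaw(); d=get_image("wrist"); im=d["color"]
cv2.imwrite("pics/w3z.png",cv2.resize(im[45:175,235:410],None,fx=4.5,fy=4.5,interpolation=cv2.INTER_CUBIC)[:,:,::-1])
```

```text
pos [556.4  38.6 186. ] jaw 83.2 tilt [ 0.009 -1.     0.002] F [-0.1  0.2 -0.9] w 53.0 q [-0.07  0.08  1.75  0.    1.3  -1.53] t 4.5
```

View pics/w3z.png

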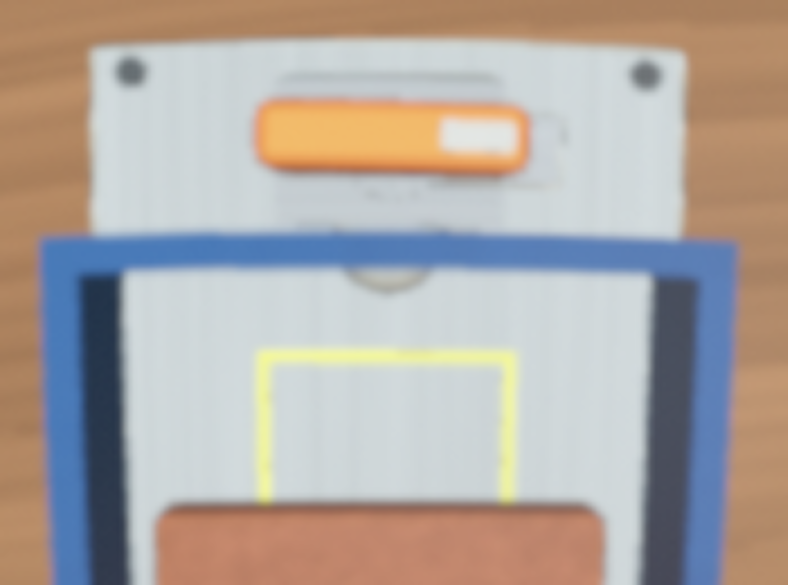

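Run:
```python
from h import *
s,M=jaw(); d=get_image("wrist")
P=lambda u,v,z: onplane(d,(235+u/4.5-.4,45+v/4.5-.4),z,True)[:2]*1000
a=np.radians(83.2)
def rep(n,A,B,z,off):
    A=P(*A,z);B=P(*B,z); v=B-A; L=np.hypot(*v); v/=L; 
    # outward from box: box centre lies in +toolx direction
    n2=np.array([v[1],-v[0]]); 
    if n2@M[:2,0]<0:n2=-n2
    print(n,"L",L.round(1),"jawang",(np.degrees(np.arctan2(v[1],v[0]))%180).round(1),"centre",((A+B)/2+off*n2).round(1))
rep("yin",(272,365),(502,366),.008,46)
rep("rim",(40,240),(738,243),.062,78)
rep("rimIn",(80,272),(697,280),.062,70)
rep("floor",(122,268),(652,276),.008,70)
rep("grip",(256,130),(529,140),.1155,94)
```

```text
pos [556.5  38.5 186. ] jaw 83.2 tilt [ 0.009 -1.     0.002] F [ 1.4  0.1 -1. ] w 52.7 q [-0.07  0.08  1.75  0.    1.3  -1.53] t 4.6
yin L 56.1 jawang 83.1 centre [556.2  39.6]
rim L 144.2 jawang 83.1 centre [555.9  39.7]
rimIn L 127.2 jawang 82.6 centre [555.4  39.1]
floor L 129.3 jawang 82.5 centre [556.2  38.8]
grip L 44.8 jawang 81.3 centre [554.8  36.8]
```

>>> {"op": "move_arm", "data": {
  "rows": "0.1 0 -3 0 0.3 0 255; 0.2 0.1 -6 0 0.5 0 255; 0.2 0.1 -9 0 0.5 0 255; 0.2 0.1 -12 0 0.5 0 255; 0.2 0.1 -14.5 0 0.5 0 255; 0.2 0.1 -16 0 0.5 0 255; 0.2 0.1 -16.8 0 0.5 0 255; 0.2 0.1 -16.8 0 0.5 0 255"
}}

```text
clock: 5.45
position: [0.5581, 0.0394, 0.0174]
orientation: [-1.568, 0.094, -0.092]
force: [-0.7, -0.1, -0.0]
gripper_width: 0.0537
```

Run:
```python
from h import *
jaw(); d=look("w4")
```

```text
pos [558.1  39.4  17.4] jaw 83.2 tilt [-0.001 -1.     0.   ] F [-0.7 -0.1 -0. ] w 53.7 q [-0.07  0.31  1.84  0.    0.99 -1.52] t 5.5
```

View pics/w4.png

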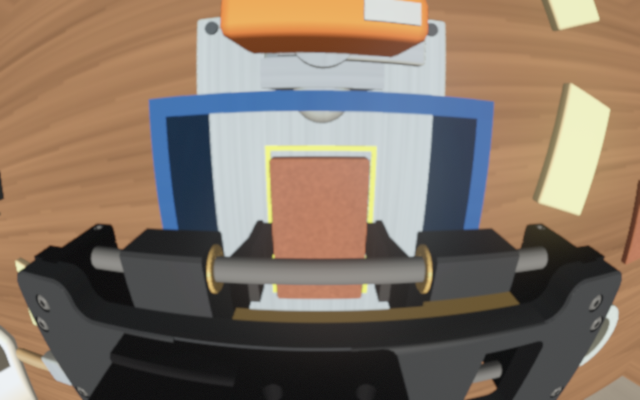

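>>> {"op": "move_arm", "data": {
  "rows": "-0.05 0 -0.2 0 0 0 255; -0.05 0 -0.4 0 0 0 255; -0.05 0 -0.5 0 0 0 255; -0.05 0 -0.5 0 0 0 255; -0.05 0 -0.5 0 0 0 255; -0.05 0 -0.5 0 0 0 255; -0.05 0 -0.5 0 0 0 255; -0.05 0 -0.5 0 0 0 255"
}}

```text
clock: 6.3
position: [0.5595, 0.0393, 0.0152]
orientation: [-1.568, 0.09, -0.095]
force: [-2.7, 0.3, 6.1]
gripper_width: 0.053
```

>>> {"op": "move_arm", "data": {
  "rows": "-0.1 0 0 0 0 0 200; -0.1 0 0 0 0 0 120; -0.1 0 0 0 0 0 60; -0.1 0 0 0 0 0 50; 0 0 2 0 0 0 50; 0 0 6 0 0 0 50; 0 0 10 0 0 0 50; 0 0 14 0 0 0 50"
}}

```text
clock: 7.1
position: [0.5591, 0.0393, 0.1563]
orientation: [-1.568, 0.091, -0.095]
force: [0.8, 0.7, -1.2]
gripper_width: 0.0698
```

Run:
```python
from h import *
jaw(); d=look("w5")
cv2.imwrite("pics/w5z.png",cv2.resize(d["color"][45:245,215:430],None,fx=3,fy=3,interpolation=cv2.INTER_CUBIC)[:,:,::-1])
```

```text
pos [559.1  39.3 156.3] jaw 83.2 tilt [ 0.002 -1.     0.001] F [ 0.8  0.7 -1.2] w 69.8 q [-0.07  0.12  1.77  0.    1.25 -1.52] t 7.1
```

View pics/w5z.png

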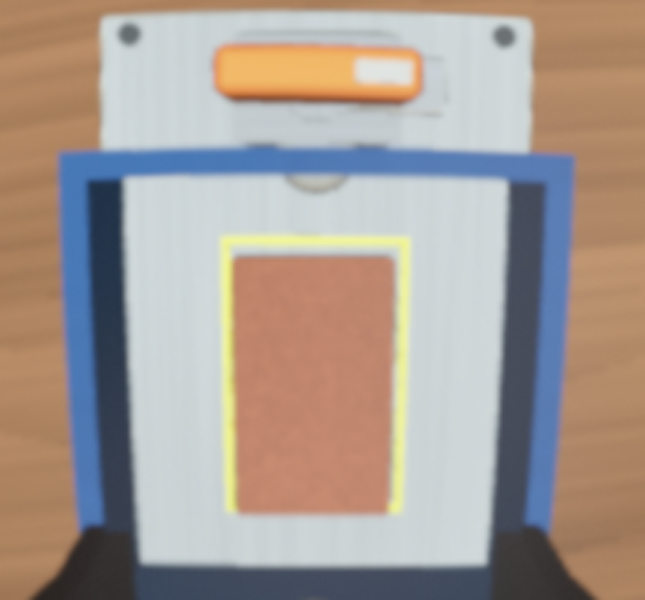

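Run:
```python
from h import *
s,M=jaw(); d=get_image("wrist")
q=lambda L,z: print(quad(d,[(215+u/3-.3,45+v/3-.3) for u,v in L],z))
q([(232,254),(395,254),(388,514),(237,514)],.018)
q([(59,154),(574,156),(549,530),(79,526)],.062)
q([(124,176),(508,180),(490,566),(140,564)],.008)
A=[onplane(d,(215+u/3-.3,45+v/3-.3),z,True)[:2]*1000 for u,v,z in((232,246,.008),(400,248,.008),(59,154,.062),(574,156,.062))]
print("yel c",(A[0]+A[1])/2+46*M[:2,0],"rim c",(A[2]+A[3])/2+78*M[:2,0])
```

```text
pos [563.5  39.1 164.5] jaw 83.2 tilt [ 0.014 -1.     0.001] F [3.9 0.2 5.4] w 69.8 q [-0.07  0.12  1.76  0.    1.26 -1.52] t 7.2
(array([564.7,  38.4]), -6.9, array([93.1, 54.2]))
(array([541.2,  41.7]), 83.1, array([148.6, 115.6]))
(array([564.5,  39.8]), -7.1, array([144.9, 134.1]))
yel c [563.0151385   39.60778829] rim c [561.26799477  39.7726184 ]
```

>>> {"op": "move_arm", "data": {
  "rows": "-0.5 3 0 0 0 -4 0; -1 7 0 0 0.5 -8 0; -2 11 -1 0 0.5 -12.9 0; -3 15 -2 0 0.5 -12.9 0; -3.7 18.5 -3 0 0.5 -12.9 0; -3.7 19.5 -3.5 0 0.5 -12.9 0; -3.7 19.5 -3.5 0 0.5 -12.9 0; -3.7 19.5 -3.5 0 0.5 -12.9 0"
}}

```text
clock: 8.0
position: [0.5271, 0.2333, 0.127]
orientation: [-1.557, 0.265, -0.274]
force: [-0.7, -0.4, -0.3]
gripper_width: 0.0871
```

```bash
cat >> h.py <<'E'
    
def plates(d,z=.01):
    im=d["color"]; lab=cv2.cvtColor(im,cv2.COLOR_RGB2LAB).astype(int)
    t=((lab[...,1]>=145)&(lab[...,1]<156)&(lab[...,2]>146)&(lab[...,2]<164)&(lab[...,0]>100)).astype(np.uint8)*255
    t=cv2.morphologyEx(t,cv2.MORPH_OPEN,np.ones((3,3),np.uint8))
    for k,m in(("tan",masks(im)["tan"]),("terra",t)):
        for o in rectfit(d,m,z,True,500):
            if abs(o[3][0]-90)<8 and abs(o[3][1]-54)<6: print(k,*o)
E
python3 - <<'E'
from h import *
jaw(); d=look("w6"); plates(d)
E
```

```text
pos [527.1 233.3 127. ] jaw 70.3 tilt [ 0.006 -1.    -0.002] F [-0.7 -0.4 -0.3] w 87.1 q [ 0.28  0.19  1.75 -0.01  1.2  -0.94] t 8.0
tan [320. 179.] [526.9 233.9] -19.7 [87.3 52.5]
tan [267.  45.] [388.8 230.4] 15.5 [88.3 52.5]
terra [467. 204.] [604.6 372.4] 0.4 [89.2 53.8]
```

View pics/w6.png

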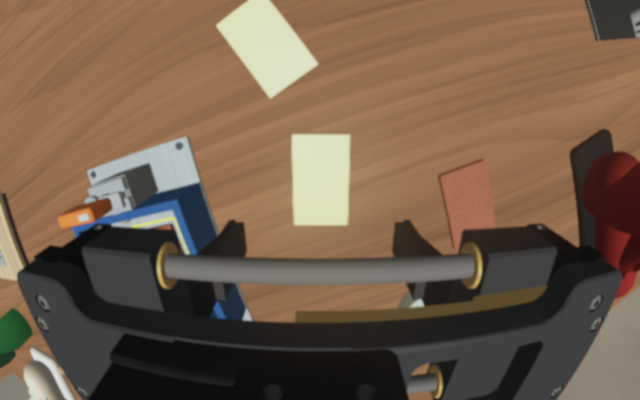

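>>> {"op": "move_arm", "data": {
  "rows": "0 0 -3 0 0.3 0 0; 0 0.05 -6 0 0.3 0 0; 0 0.05 -9 0 0.3 0 0; 0 0.05 -11 0 0.3 0 0; 0 0.05 -12 0 0.3 0 0; 0 0.05 -12.4 0 0.3 0 0; 0 0.05 -12.4 0 0.3 0 0; 0 0.05 -12.4 0 0.3 0 0"
}}

```text
clock: 8.85
position: [0.5288, 0.2335, 0.0048]
orientation: [-1.556, 0.268, -0.273]
force: [0.6, -0.1, -0.7]
gripper_width: 0.0869
```

>>> {"op": "move_arm", "data": {
  "rows": "0 0 -0.1 0 0 0 255; 0 0 -0.1 0 0 0 255; 0 0 -0.1 0 0 0 255; 0 0 -0.1 0 0 0 255; 0 0 1.5 0 0 0 255; 0 0 5 0 0 0 255; 0 0 8 0 0 0 255; 0 0 11 0 0 0 255"
}}

```text
clock: 9.65
position: [0.5289, 0.2335, 0.1173]
orientation: [-1.556, 0.267, -0.274]
force: [0.3, -0.3, -0.6]
gripper_width: 0.0311
```

>>> {"op": "move_arm", "data": {
  "rows": "0 -1 4 0 0 3 255; 0.5 -5 7 0 0 7 255; 1.5 -9.5 7 0 0 11 255; 2.3 -14 7 0 0 13 255; 2.8 -18 7 0 0 13 255; 3 -19.2 7 0 0 13 255; 3 -19.2 7 0 0 13 255; 3 -19.2 7 0 0 13 255"
}}

```text
clock: 10.45
position: [0.5588, 0.0424, 0.1878]
orientation: [-1.569, 0.089, -0.096]
force: [0.1, -1.2, 0.6]
gripper_width: 0.0001
```

Run:
```python
from h import *
jaw(); d=look("w7")
cv2.imwrite("pics/w7z.png",cv2.resize(d["color"][45:175,235:410],None,fx=4.5,fy=4.5,interpolation=cv2.INTER_CUBIC)[:,:,::-1])
```

```text
pos [558.8  42.4 187.8] jaw 83.3 tilt [ 0.005 -1.    -0.   ] F [ 0.1 -1.2  0.6] w 0.1 q [-0.06  0.09  1.74 -0.    1.31 -1.52] t 10.4
```

View pics/w7z.png

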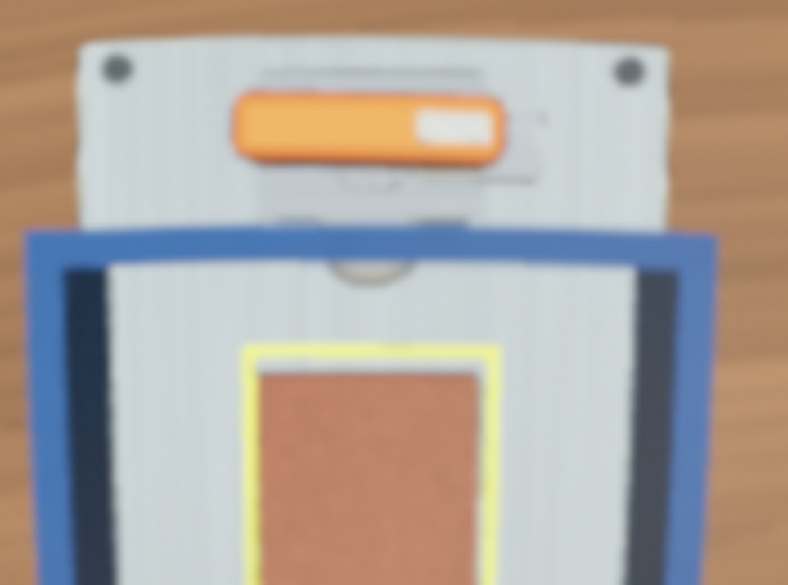

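Run:
```python
from h import *
s,M=jaw(); d=get_image("wrist")
P=lambda u,v,z: onplane(d,(235+u/4.5-.4,45+v/4.5-.4),z,True)[:2]*1000
def rep(n,A,B,z,off):
    A=P(*A,z);B=P(*B,z); v=B-A; L=np.hypot(*v); v/=L; n2=np.array([v[1],-v[0]]); 
    if n2@M[:2,0]<0:n2=-n2
    print(n,"L",L.round(1),"jawang",(np.degrees(np.arctan2(v[1],v[0]))%180).round(1),"centre",((A+B)/2+off*n2).round(1))
rep("yin",(258,358),(484,360),.008,46); rep("rim",(26,233),(719,237),.062,78); rep("plate",(259,373),(480,373),.018,45)
```

```text
pos [558.7  42.9 187.7] jaw 83.3 tilt [ 0.005 -1.    -0.   ] F [0.7 0.1 0.1] w 0.5 q [-0.06  0.09  1.74 -0.    1.31 -1.52] t 10.5
yin L 55.4 jawang 82.8 centre [555.7  39.7]
rim L 144.0 jawang 83.0 centre [555.8  40.2]
plate L 52.7 jawang 83.3 centre [557.2  39.6]
```

>>> {"op": "move_arm", "data": {
  "rows": "-0.5 4 0 0 0 -4 0; -1 8 0 0 0.3 -8 0; -2 12 -2 0 0.3 -13 0; -3 16 -4 0 0.3 -13 0; -3.2 19 -6 0 0.3 -13 0; -3.2 19.15 -6.1 0 0.3 -13 0; -3.2 19.15 -6.1 0 0.3 -13 0; -3.2 19.15 -6.1 0 0.3 -13 0"
}}

```text
clock: 11.35
position: [0.5271, 0.2347, 0.1273]
orientation: [-1.556, 0.268, -0.269]
force: [0.9, -0.4, 0.8]
gripper_width: 0.0565
```

Run:
```python
from h import *
jaw(); d=look("w8"); plates(d)
```

```text
pos [527.1 234.7 127.3] jaw 70.4 tilt [ 0.    -1.    -0.001] F [ 0.9 -0.4  0.8] w 56.5 q [ 0.28  0.19  1.74 -0.    1.21 -0.95] t 11.3
tan [319. 180.] [526.8 233.9] -19.8 [89.1 52.2]
tan [265.  46.] [388.9 230.4] 15.6 [88.2 52.4]
```

>>> {"op": "move_arm", "data": {
  "rows": "0 0 0 0 0 0 0; 0 -0.05 -1 0 0 0 0; 0 -0.05 -4 0 0 0 0; 0 -0.05 -7.5 0 0 0 0; 0 -0.05 -10.5 0 0 0 0; 0 -0.05 -12.2 0 0 0 0; 0 -0.05 -12.5 0 0 0 0; 0 -0.05 -12.5 0 0 0 0"
}}

```text
clock: 12.2
position: [0.527, 0.233, 0.0017]
orientation: [-1.556, 0.271, -0.269]
force: [-0.0, -0.1, 0.7]
gripper_width: 0.0868
```

>>> {"op": "move_arm", "data": {
  "rows": "0 0 -0.2 0 0 0 255; 0 0 -0.2 0 0 0 255; 0 0 -0.2 0 0 0 255; 0 0 -0.2 0 0 0 255; 0 0 -0.2 0 0 0 255; 0 0 -0.2 0 0 0 255; 0 0 -0.2 0 0 0 255; 0 0 -0.2 0 0 0 255"
}}

```text
clock: 13.0
position: [0.5278, 0.2335, 0.0004]
orientation: [-1.555, 0.269, -0.271]
force: [1.3, 2.0, 5.5]
gripper_width: 0.0535
```

>>> {"op": "move_arm", "data": {
  "rows": "0 0 2 0 0 0 255; 0 0 6 0 0 1 255; 0.5 -1 10 0 0 4 255; 1 -4 14 0 0 8 255; 1.6 -8.5 18 0 0 12.6 255; 2.2 -13 18 0 0 12.6 255; 2.6 -17 18 0 0 12.6 255; 2.8 -19.4 18 0 0 12.6 255"
}}

```text
clock: 13.8
position: [0.5552, 0.036, 0.1801]
orientation: [-1.571, 0.099, -0.099]
force: [0.6, 0.6, -0.7]
gripper_width: 0.0538
```

Run:
```python
from h import *
jaw()
```

```text
pos [555.2  36.  180.1] jaw 82.8 tilt [-0.    -1.    -0.002] F [ 0.6  0.6 -0.7] w 53.8 q [-0.08  0.09  1.75 -0.    1.3  -1.52] t 13.8
```

```bash
cat >> h.py <<'E'
def hand(d,dz=.009):
    s,M=tool(); im=d["color"]; ks=[]
    g=cv2.GaussianBlur(im,(3,3),0).astype(int)
    for c in (300,310,320,330,340):
        col=g[125:200,c]; k=np.abs(np.diff(col,axis=0)).sum(1); ks.append(125+int(k.argmax())+.5)
    e=[inhand(d,s,M,r,c,dz)[0] for r,c in zip(ks,(300,310,320,330,340))]
    off=np.median(e)+45; print("rows",ks,"offset along tool x",off); pc=s["position"][:2]*1000+off*M[:2,0]; print("plate centre",pc.round(1)); return pc
E
python3 - <<'E'
from h import *
jaw(); d=look("w9"); hand(d)
E
```

```text
pos [555.2  36.  180.1] jaw 82.8 tilt [-0.    -1.    -0.002] F [ 0.6  0.6 -0.7] w 53.8 q [-0.08  0.09  1.75 -0.    1.3  -1.52] t 13.8
rows [161.5, 161.5, 161.5, 161.5, 161.5] offset along tool x -1.2000000000000028
plate centre [554.   33.8]
```

View pics/w9.png

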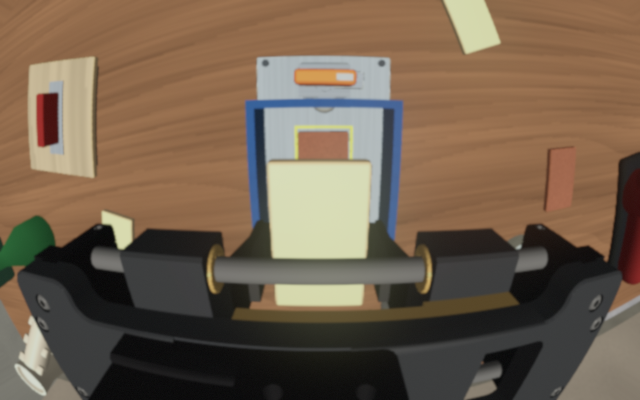

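Run:
```python
from h import *
jaw()
```

```text
pos [555.2  33.6 179.7] jaw 82.7 tilt [-0.001 -1.    -0.004] F [ 1.  -1.9 -0.3] w 53.5 q [-0.08  0.09  1.75 -0.    1.3  -1.52] t 13.8
```

>>> {"op": "move_arm", "data": {
  "rows": "0.2 0.6 0 0 0 0.4 255; 0.2 0.6 -3 0 0 0.4 255; 0.2 0.6 -7 0 0 0.4 255; 0.2 0.6 -11 0 0 0.4 255; 0.2 0.6 -14 0 0 0.4 255; 0.2 0.6 -15 0 0 0.4 255; 0.2 0.6 -15 0 0 0.4 255; 0.2 0.6 -15 0 0 0.4 255"
}}

```text
clock: 14.65
position: [0.5582, 0.0401, 0.0309]
orientation: [-1.573, 0.094, -0.094]
force: [-0.3, -0.7, -0.5]
gripper_width: 0.0536
```

Run:
```python
from h import *
jaw(); d=look("w10"); hand(d)
```

```text
pos [558.2  40.1  30.9] jaw 83.1 tilt [ 0.001 -1.    -0.004] F [-0.3 -0.7 -0.5] w 53.6 q [-0.07  0.29  1.84 -0.    1.02 -1.52] t 14.7
rows [152.5, 152.5, 152.5, 152.5, 152.5] offset along tool x -6.399999999999999
plate centre [552.5  40.7]
```

View pics/w10.png

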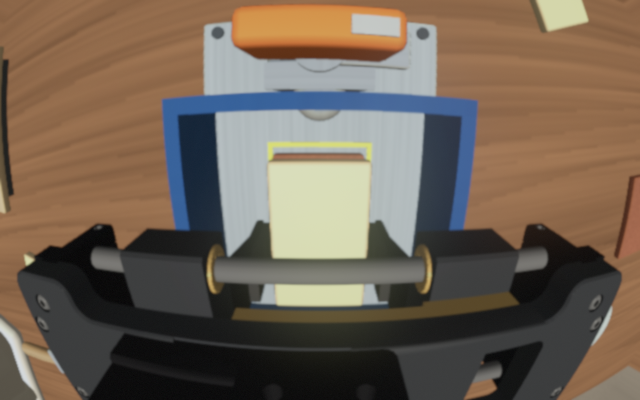

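>>> {"op": "move_arm", "data": {
  "rows": "-0.1 0 -0.4 0 0 0 255; -0.1 0 -0.8 0 0 0 255; -0.1 0 -1.1 0 0 0 255; -0.1 0 -1.25 0 0 0 255; -0.1 0 -1.25 0 0 0 255; -0.1 0 -1.25 0 0 0 255; -0.1 0 -1.25 0 0 0 255; -0.1 0 -1.25 0 0 0 255"
}}

```text
clock: 15.5
position: [0.5579, 0.0399, 0.0192]
orientation: [-1.573, 0.092, -0.096]
force: [0.0, -0.1, 0.4]
gripper_width: 0.0533
```

>>> {"op": "move_arm", "data": {
  "rows": "0 0 -0.1 0 0 0 255; 0 0 -0.2 0 0 0 255; 0 0 -0.2 0 0 0 255; 0 0 -0.2 0 0 0 200; 0 0 -0.15 0 0 0 50; 0 0 -0.1 0 0 0 50; 0 0 0 0 0 0 50; 0 0 0.5 0 0 0 50"
}}

```text
clock: 16.3
position: [0.5572, 0.04, 0.0236]
orientation: [-1.573, 0.094, -0.095]
force: [-0.1, 0.6, -1.0]
gripper_width: 0.0691
```

>>> {"op": "move_arm", "data": {
  "rows": "0 0 3 0 0 0 50; 0 0 7 0 0 0 50; 0 0 11 0 0 0 50; 0 0 14 0 0 0 50; 0 0 14 0 0 0 50; 0 0 14 0 0 0 20; 0 0 14 0 0 0 0; 0 0 14 0 0 0 0"
}}

```text
clock: 17.1
position: [0.556, 0.04, 0.1617]
orientation: [-1.573, 0.096, -0.092]
force: [-0.0, 0.2, -0.2]
gripper_width: 0.0841
```

Run:
```python
from h import *
jaw(); d=look("w11"); plates(d,.028)
cv2.imwrite("pics/w11z.png",cv2.resize(d["color"][45:245,215:430],None,fx=3,fy=3,interpolation=cv2.INTER_CUBIC)[:,:,::-1])
```

```text
pos [556.   40.  161.7] jaw 83.1 tilt [-0.002 -1.    -0.004] F [-0.   0.2 -0.2] w 84.1 q [-0.07  0.11  1.76 -0.    1.27 -1.52] t 17.1
terra [567. 183.] [597.6 353. ] 0.6 [85.2 52.1]
```

View pics/w11z.png

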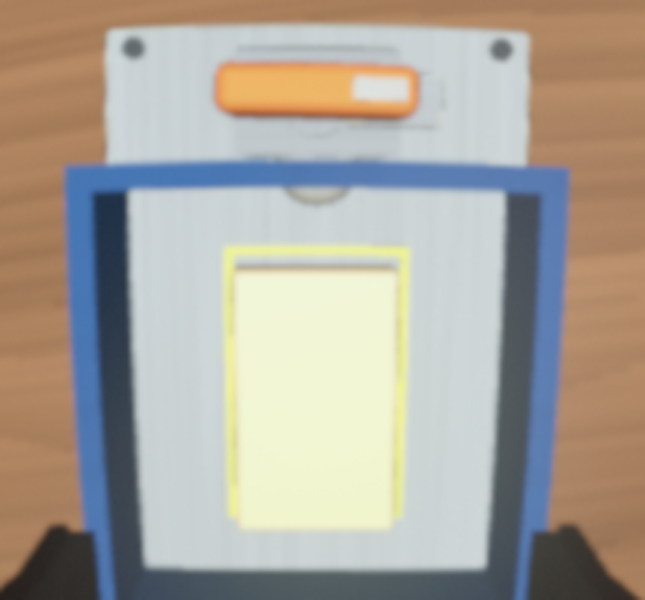

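Run:
```python
from h import *
s,M=jaw(); d=get_image("wrist")
q=lambda L,z: print(quad(d,[(215+u/3-.3,45+v/3-.3) for u,v in L],z))
q([(236,268),(396,269),(392,530),(240,529)],.028)
A=[onplane(d,(215+u/3-.3,45+v/3-.3),z,True)[:2]*1000 for u,v,z in((234,258,.008),(400,258,.008),(65,168,.062),(569,170,.062))]
print("yel c",(A[0]+A[1])/2+46*M[:2,0],"rim c",(A[2]+A[3])/2+78*M[:2,0])
```

```text
pos [556.1  40.  161.8] jaw 83.1 tilt [-0.002 -1.    -0.004] F [ 0.1 -0.7 -0.4] w 85.3 q [-0.07  0.11  1.76 -0.    1.27 -1.52] t 17.1
(array([557. ,  39.8]), -7.1, array([89.8, 52.6]))
yel c [556.68482279  39.82818582] rim c [556.333524    39.83417626]
```

>>> {"op": "move_arm", "data": {
  "rows": "0.5 4 0 0 0 2 0; 1 8.5 0 0 0 4 0; 1.8 13 0 0 0 6 0; 2.5 17.5 0 0 0 8 0; 3.2 22 0 0 0 8 0; 4 26.5 -1 0 0 8 0; 4.7 31 -2 0 0 8 0; 4.9 33.4 -3 0 0 8 0"
}}

```text
clock: 18.0
position: [0.6047, 0.3775, 0.1305]
orientation: [-1.574, -0.015, 0.019]
force: [0.9, -0.8, 0.0]
gripper_width: 0.0871
```

>>> {"op": "move_arm", "data": {
  "rows": "0 0 0 0 0 0 0; 0 0 0 0 0 0 0; 0 0 0 0 0 0 0; 0 0 0 0 0 0 0; 0 0 0 0 0 0 0; 0 0 0 0 0 0 0; 0 0 0 0 0 0 0; 0 0 0 0 0 0 0"
}}

```text
clock: 18.8
position: [0.6049, 0.3773, 0.1308]
orientation: [-1.574, -0.015, 0.019]
force: [0.2, 0.2, -0.1]
gripper_width: 0.087
```

Run:
```python
from h import *
jaw(); d=look("w12"); plates(d)
```

```text
pos [604.9 377.3 130.8] jaw 91.2 tilt [-0.002 -1.    -0.004] F [ 0.2  0.2 -0.1] w 87.0 q [ 0.45  0.5   1.35 -0.    1.3  -1.14] t 18.8
terra [316. 180.] [605.3 373.1] -0.1 [90.  53.6]
```

View pics/w12.png

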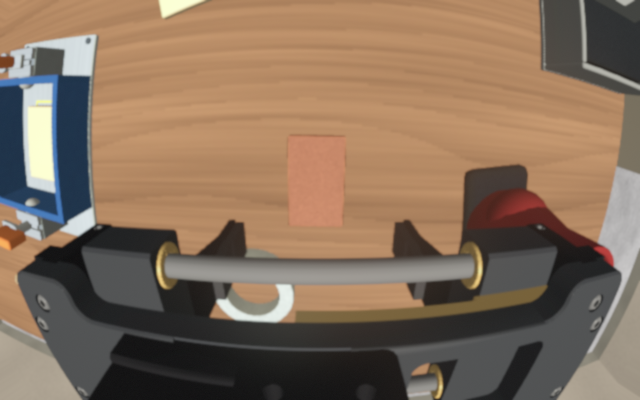

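>>> {"op": "move_arm", "data": {
  "rows": "0 -0.4 -1 0 0 -1.2 0; 0 -0.4 -4 0 0 -1.2 0; 0 -0.4 -7.5 0 0 -1.2 0; 0 -0.4 -10.5 0 0 -1.2 0; 0 -0.4 -12.2 0 0 -1.2 0; 0 -0.4 -12.8 0 0 -1.2 0; 0 -0.4 -12.9 0 0 -1.2 0; 0 -0.4 -12.9 0 0 -1.2 0"
}}

```text
clock: 19.65
position: [0.6055, 0.3736, 0.0024]
orientation: [-1.574, 0.0, 0.001]
force: [0.1, -0.6, -0.2]
gripper_width: 0.0871
```

>>> {"op": "move_arm", "data": {
  "rows": "0 0 -0.1 0 0 0 255; 0 0 -0.1 0 0 0 255; 0 0 -0.1 0 0 0 255; 0 0 -0.1 0 0 0 255; 0 0 -0.1 0 0 0 255; 0 0 -0.1 0 0 0 255; 0 0 -0.1 0 0 0 255; 0 0 -0.1 0 0 0 255"
}}

```text
clock: 20.45
position: [0.6055, 0.3737, 0.0015]
orientation: [-1.574, 0.0, 0.001]
force: [0.4, 0.3, 0.7]
gripper_width: 0.0538
```

>>> {"op": "move_arm", "data": {
  "rows": "0 0 3 0 0 0 255; 0 0 7 0 0 0 255; 0 0 11 0 0 0 255; 0 -3 15 0 0 -2 255; -0.5 -7.5 18 0 0 -4 255; -1.2 -12 18 0 0 -7 255; -1.9 -16.5 18 0 0 -7 255; -2.5 -21 18 0 0 -7 255"
}}

```text
clock: 21.25
position: [0.5801, 0.1621, 0.182]
orientation: [-1.572, 0.096, -0.095]
force: [0.9, 0.0, -0.9]
gripper_width: 0.0536
```

>>> {"op": "move_arm", "data": {
  "rows": "-1 -4.5 0 0 0 0 255; -2 -9 0 0 0 0 255; -2.3 -12.2 0 0 0 0 255; -2.3 -12.2 0 0 0 0 255; -2.3 -12.2 -3 0 0 0 255; -2.3 -12.2 -6 0 0 0 255; -2.3 -12.2 -7 0 0 0 255; -2.3 -12.2 -7 0 0 0 255"
}}

```text
clock: 22.05
position: [0.5555, 0.0407, 0.1101]
orientation: [-1.571, 0.098, -0.092]
force: [1.2, -0.0, -1.3]
gripper_width: 0.0536
```

Run:
```python
from h import *
jaw(); d=look("w13"); hand(d)
```

```text
pos [555.5  40.7 110.1] jaw 83.1 tilt [-0.004 -1.    -0.003] F [ 1.2 -0.  -1.3] w 53.6 q [-0.07  0.17  1.8  -0.    1.17 -1.52] t 22.1
rows [161.5, 161.5, 160.5, 160.5, 160.5] offset along tool x -3.0
plate centre [553.8  41. ]
```

View pics/w13.png

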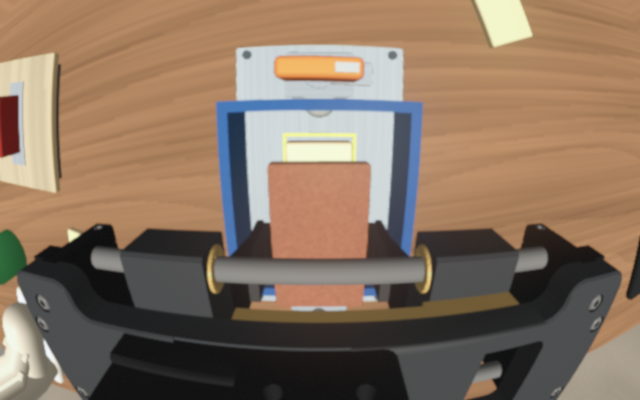

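>>> {"op": "move_arm", "data": {
  "rows": "0.2 -0.1 -2 0 0 0 255; 0.2 -0.1 -5 0 0 0 255; 0.2 -0.1 -7 0 0 0 255; 0.2 -0.1 -7.8 0 0 0 255; 0.2 -0.1 -8 0 0 0 255; 0.2 -0.1 -8.1 0 0 0 255; 0.2 -0.1 -8.1 0 0 0 255; 0.2 -0.1 -8.1 0 0 0 255"
}}

```text
clock: 22.9
position: [0.5598, 0.0396, 0.0321]
orientation: [-1.571, 0.094, -0.095]
force: [0.7, -0.3, 0.2]
gripper_width: 0.0538
```

Run:
```python
from h import *
jaw(); d=look("w14"); 
cv2.imwrite("pics/w14z.png",cv2.resize(d["color"][45:325,215:430],None,fx=2,fy=2,interpolation=cv2.INTER_CUBIC)[:,:,::-1])
```

```text
pos [559.8  39.6  32.1] jaw 83.1 tilt [ 0.001 -1.    -0.003] F [ 0.7 -0.3  0.2] w 53.8 q [-0.07  0.29  1.84 -0.    1.02 -1.52] t 22.9
```

View pics/w14z.png

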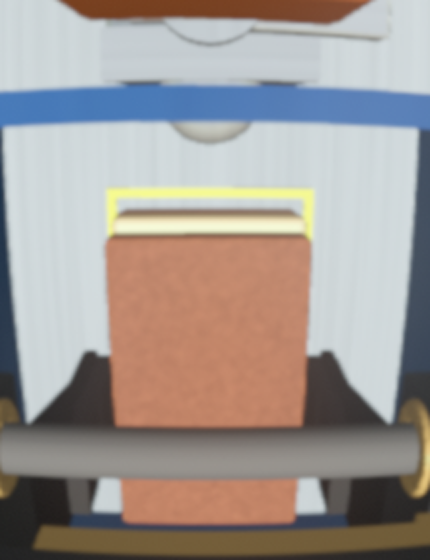

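Run:
```python
from h import *
d=get_image("wrist"); s,M=jaw()
o=inhand(d,s,M,162.8,320,.009)[0]+45; print(o,s["position"][:2]*1000+o*M[:2,0])
A=[onplane(d,(215+u/2-.25,45+v/2-.25),z,True)[:2]*1000 for u,v,z in((116,197,.008),(304,197,.008))]
print("yel c",(A[0]+A[1])/2+46*M[:2,0])
p=onplane(d,(320,45+220/2),.028,True)[:2]*1000; print("prev plate", p+45*M[:2,0])
```

```text
pos [559.4  39.6  31.7] jaw 83.1 tilt [ 0.    -1.    -0.003] F [ 0.1  0.2 -0.4] w 53.5 q [-0.07  0.29  1.84 -0.    1.02 -1.52] t 23.0
0.0 [559.44326778  39.61585524]
yel c [554.87498313  39.7313791 ]
prev plate [557.69465629  39.54377631]
```

>>> {"op": "move_arm", "data": {
  "rows": "-0.3 0 0 0 0 0 255; -0.3 0 -0.1 0 0 0 255; -0.3 0 -0.3 0 0 0 255; -0.3 0 -0.35 0 0 0 255; -0.3 0 -0.35 0 0 0 200; -0.3 0 -0.3 0 0 0 50; -0.3 0 -0.2 0 0 0 50; -0.3 0 0 0 0 0 50"
}}

```text
clock: 23.8
position: [0.5562, 0.0396, 0.0314]
orientation: [-1.571, 0.095, -0.094]
force: [-0.1, 0.3, 0.1]
gripper_width: 0.0672
```

>>> {"op": "move_arm", "data": {
  "rows": "0 0 1 0 0 0 50; 0 0 5 0 0 0 50; 0 0 9 0 0 0 50; 0 0 13 0 0 0 50; 0 0 13 0 0 0 50; 0 0 13 0 0 0 20; 0 0 13 0 0 0 0; 0 0 13 0 0 0 0"
}}

```text
clock: 24.6
position: [0.5549, 0.0397, 0.1596]
orientation: [-1.571, 0.098, -0.092]
force: [0.2, -0.7, -0.6]
gripper_width: 0.084
```

Run:
```python
from h import *
d=look("w15"); jaw(); plates(d,.038)
cv2.imwrite("pics/w15z.png",cv2.resize(d["color"][45:245,215:430],None,fx=3,fy=3,interpolation=cv2.INTER_CUBIC)[:,:,::-1])
```

```text
pos [555.1  39.7 159.6] jaw 83.1 tilt [-0.004 -1.    -0.003] F [ 0.5  0.6 -0. ] w 85.3 q [-0.07  0.11  1.77 -0.    1.26 -1.52] t 24.6
terra [319. 181.] [555.8  38.8] -6.9 [87.4 49.9]
```

View pics/w15z.png

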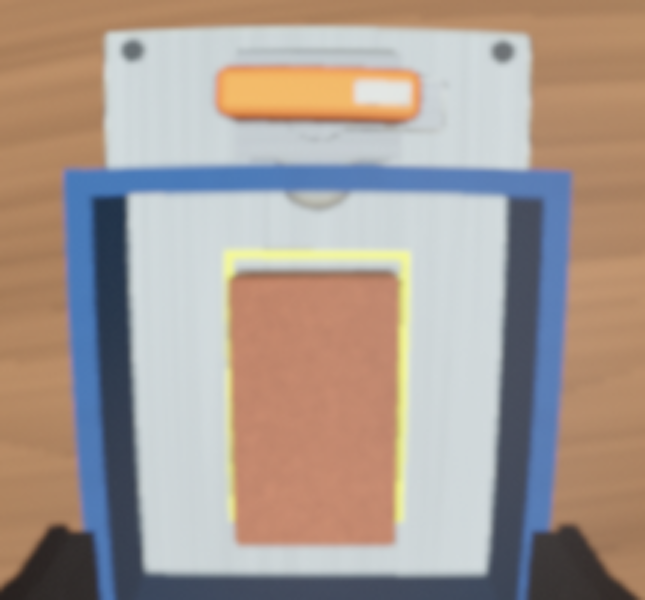

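>>> {"op": "move_arm", "data": {
  "rows": "-2.8 3.2 0 0 0 4 0; -5.6 6.4 0 0 0 8 0; -8.4 9.6 -1 0 0 12 0; -11.2 12.8 -2 0 0 16 0; -14 16 -3 0 0 20 0; -16.6 19.1 -3 0 0 22.5 0; -16.6 19.1 -3 0 0 22.5 0; -16.6 19.1 -3 0 0 22.5 0"
}}

```text
clock: 25.45
position: [0.3883, 0.231, 0.129]
orientation: [-1.564, -0.212, 0.218]
force: [0.4, -0.7, 0.1]
gripper_width: 0.0872
```

Run:
```python
from h import *
d=look("w16"); jaw(); plates(d)
```

```text
pos [389.1 230.4 129.3] jaw 105.6 tilt [-0.004 -1.    -0.003] F [ 0.8 -0.3  0.3] w 87.0 q [ 0.36 -0.11  2.05 -0.    1.2  -1.48] t 25.5
tan [320. 181.] [388.6 230.7] 15.8 [87.8 52.9]
```

View pics/w16.png

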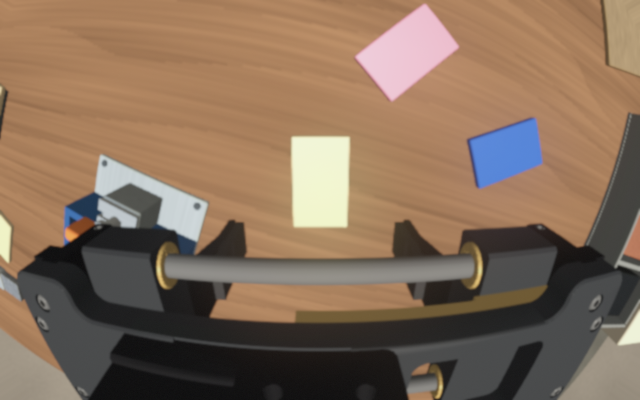

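>>> {"op": "move_arm", "data": {
  "rows": "0 0 -1 0 0 0 0; 0 0 -4 0 0 0 0; 0 0 -7.5 0 0 0 0; 0 0 -10.5 0 0 0 0; 0 0 -12.2 0 0 0 0; 0 0 -12.7 0 0 0 0; 0 0 -12.75 0 0 0 0; 0 0 -12.75 0 0 0 0"
}}

```text
clock: 26.3
position: [0.3899, 0.2297, 0.0017]
orientation: [-1.564, -0.21, 0.215]
force: [0.3, 0.4, -0.7]
gripper_width: 0.0872
```

>>> {"op": "move_arm", "data": {
  "rows": "0 0 0 0 0 0 255; 0 0 0 0 0 0 255; 0 0 0 0 0 0 255; 0 0 0 0 0 0 255; 0 0 0 0 0 0 255; 0 0 0 0 0 0 255; 0 0 0 0 0 0 255; 0 0 0 0 0 0 255"
}}

```text
clock: 27.1
position: [0.3899, 0.2298, 0.0018]
orientation: [-1.564, -0.21, 0.215]
force: [-0.6, 0.5, 1.2]
gripper_width: 0.0542
```

>>> {"op": "move_arm", "data": {
  "rows": "0 0 3 0 0 0 255; 0 0 7 0 0 0 255; 0 0 11 0 0 0 255; 2.5 -3 15 0 0 -4 255; 5 -6 18 0 0 -8 255; 7.7 -9 18 0 0 -12 255; 10.5 -12 18 0 0 -16 255; 13 -15 18 0 0 -20 255"
}}

```text
clock: 27.9
position: [0.5212, 0.0784, 0.1823]
orientation: [-1.573, 0.066, -0.062]
force: [0.2, 0.9, -0.8]
gripper_width: 0.0533
```

>>> {"op": "move_arm", "data": {
  "rows": "2 -2 0 0 0 -2 255; 3.6 -3.9 0 0 0 -2.4 255; 3.6 -3.9 0 0 0 -2.4 255; 3.6 -3.9 -3 0 0 -2.4 255; 3.6 -3.9 -6 0 0 -2.4 255; 3.6 -3.9 -7 0 0 -2.4 255; 3.6 -3.9 -7 0 0 -2.4 255; 3.6 -3.9 -7 0 0 -2.4 255"
}}

```text
clock: 28.7
position: [0.5576, 0.0397, 0.1133]
orientation: [-1.572, 0.098, -0.095]
force: [-0.3, -0.6, -0.4]
gripper_width: 0.0536
```

Run:
```python
from h import *
d=look("w17"); jaw()
cv2.imwrite("pics/w17z.png",cv2.resize(d["color"][45:325,215:430],None,fx=2,fy=2,interpolation=cv2.INTER_CUBIC)[:,:,::-1])
hand(d)
```

```text
pos [558.2  39.6 113.9] jaw 83.0 tilt [-0.    -1.    -0.003] F [ 0.1 -0.2 -0.3] w 53.1 q [-0.07  0.17  1.8  -0.    1.17 -1.51] t 28.8
rows [136.5, 136.5, 136.5, 136.5, 136.5] offset along tool x -14.299999999999997
plate centre [544.   41.4]
```

View pics/w17z.png

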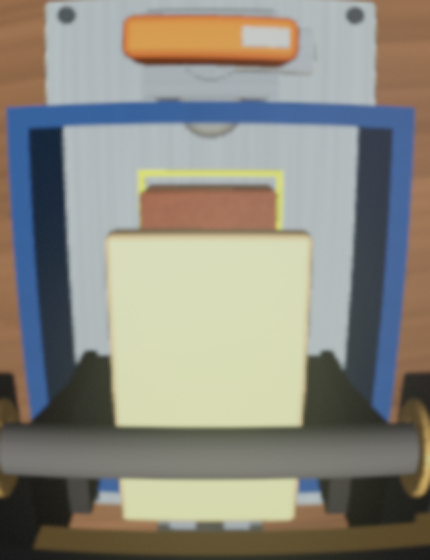

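>>> {"op": "move_arm", "data": {
  "rows": "-0.25 0 -2 0 0 0 255; -0.25 0 -4 0 0 0 255; -0.25 0 -6 0 0 0 255; -0.25 0 -6.8 0 0 0 255; -0.25 0 -7 0 0 0 255; -0.25 0 -7.1 0 0 0 255; -0.25 0 -7.1 0 0 0 255; -0.25 0 -7.1 0 0 0 255"
}}

```text
clock: 29.55
position: [0.5566, 0.0396, 0.0441]
orientation: [-1.572, 0.095, -0.098]
force: [0.7, -0.1, -1.2]
gripper_width: 0.0536
```

Run:
```python
from h import *
d=look("w18"); s,M=jaw()
cv2.imwrite("pics/w18z.png",cv2.resize(d["color"][45:325,215:430],None,fx=2,fy=2,interpolation=cv2.INTER_CUBIC)[:,:,::-1])
```

```text
pos [556.5  39.6  43.9] jaw 83.0 tilt [ 0.001 -1.    -0.003] F [-0.3  0.5 -1.1] w 53.5 q [-0.07  0.26  1.84 -0.    1.04 -1.51] t 29.6
```

View pics/w18z.png

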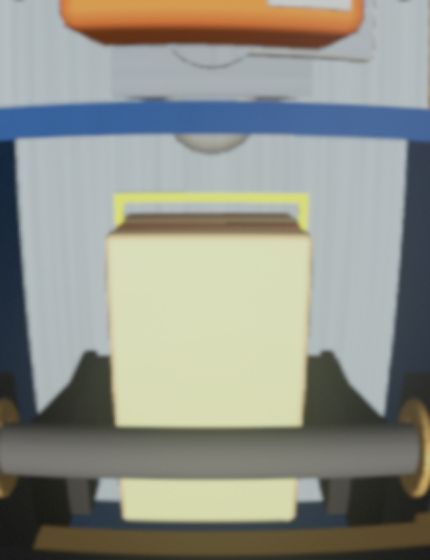

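>>> {"op": "move_arm", "data": {
  "rows": "0.05 0 -0.1 0 0 0 255; 0.05 0 -0.3 0 0 0 255; 0.05 0 -0.45 0 0 0 255; 0.05 0 -0.5 0 0 0 255; 0.05 0 -0.5 0 0 0 200; 0.05 0 -0.45 0 0 0 50; 0.05 0 -0.4 0 0 0 50; 0.05 0 -0.2 0 0 0 50"
}}

```text
clock: 30.4
position: [0.5566, 0.0396, 0.0416]
orientation: [-1.572, 0.096, -0.097]
force: [-0.1, -0.1, -0.8]
gripper_width: 0.0674
```

>>> {"op": "move_arm", "data": {
  "rows": "0 0 1 0 0 0 50; 0 0 5 0 0 0 50; 0 0 9 0 0 0 50; 0 0 12 0 0 0 50; 0 0 12 0 0 0 50; 0 0 12 0 0 0 20; 0 0 12 0 0 0 0; 0 0 12 0 0 0 0"
}}

```text
clock: 31.2
position: [0.5554, 0.0397, 0.1598]
orientation: [-1.572, 0.099, -0.095]
force: [0.9, -0.0, 0.2]
gripper_width: 0.0841
```

Run:
```python
from h import *
d=look("w19"); jaw(); plates(d,.048)
t=get_image("top"); 
for o in rectfit(t,masks(t["color"])["tan"],.01,amin=60): print(*o)
for o in rectfit(t,masks(t["color"])["red"],.044,amin=20): print("red",*o)
cv2.imwrite("pics/w19z.png",cv2.resize(d["color"][45:245,215:430],None,fx=3,fy=3,interpolation=cv2.INTER_CUBIC)[:,:,::-1])
```

```text
pos [555.5  39.7 159.9] jaw 82.9 tilt [-0.002 -1.    -0.003] F [-0.6 -0.1 -0.3] w 85.3 q [-0.07  0.11  1.77 -0.    1.26 -1.52] t 31.2
tan [320. 177.] [551.4  40.3] -7.0 [97.9 56.3]
[288. 198.] [522.9  50.5] 83.3 [57.5 32.8]
[386. 170.] [ 622.4 -260.8] -21.8 [88.2 52.5]
red [401. 231.] [ 430.  -305.7] -13.2 [60.2 12. ]
red [503. 203.] [ 524.  -621.2] 0.2 [31.5 15.7]
red [119. 166.] [607.6 572.5] -78.8 [49.4 14.4]
red [112. 131.] [716.5 598.3] -16.6 [199.8 107.2]
```

View pics/w19z.png

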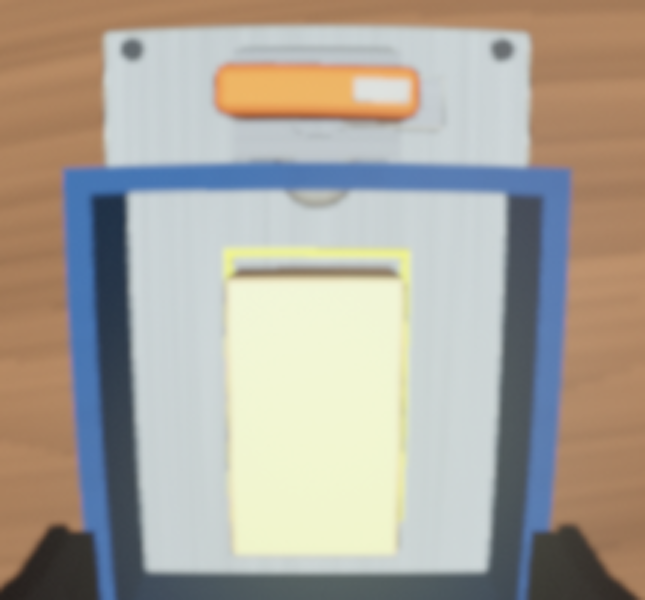

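Run:
```python
from h import *
d=get_image("wrist"); s,M=jaw()
print(quad(d,[(215+u/3-.3,45+v/3-.3) for u,v in [(228,278),(402,279),(397,554),(234,554)]],.048))
```

```text
pos [555.9  39.6 160.3] jaw 83.0 tilt [-0.001 -1.    -0.003] F [-0.1  0.1  0.1] w 86.4 q [-0.07  0.11  1.77 -0.    1.26 -1.52] t 31.4
(array([556.6,  39.2]), -6.9, array([89. , 52.8]))
```

>>> {"op": "move_arm", "data": {
  "rows": "1 -4.2 0 0 0 -2 0; 2 -8.5 0 0 0 -4 0; 3 -12.8 0 0 0 -6 0; 4 -17.1 0 0 0 -8 0; 5 -21.4 0 0 0 -10 0; 6 -25.7 0 0 0 -12 0; 6.5 -29 -1 0 0 -14 0; 6.5 -30.2 -2 0 0 -14 0"
}}

```text
clock: 32.15
position: [0.621, -0.2661, 0.1396]
orientation: [-1.555, 0.292, -0.29]
force: [0.8, 0.3, -0.3]
gripper_width: 0.0866
```

>>> {"op": "move_arm", "data": {
  "rows": "0 0 -1 0 0 0 0; 0 0 -1 0 0 0 0; 0 0 -1 0 0 0 0; 0 0 -1 0 0 0 0; 0 0 -1 0 0 0 0; 0 0 -1 0 0 0 0; 0 0 -1 0 0 0 0; 0 0 -1 0 0 0 0"
}}

```text
clock: 32.95
position: [0.6211, -0.2659, 0.1299]
orientation: [-1.555, 0.292, -0.29]
force: [0.0, -0.4, 0.8]
gripper_width: 0.0868
```

Run:
```python
from h import *
d=look("w20"); jaw(); plates(d)
```

```text
pos [ 621.  -266.   129.8] jaw 68.8 tilt [-0.    -1.    -0.004] F [0.4 0.2 0.7] w 87.2 q [-0.52  0.41  1.47 -0.    1.26 -1.72] t 33.0
tan [322. 178.] [ 620.5 -263.6] -21.1 [87.7 52.7]
```

View pics/w20.png

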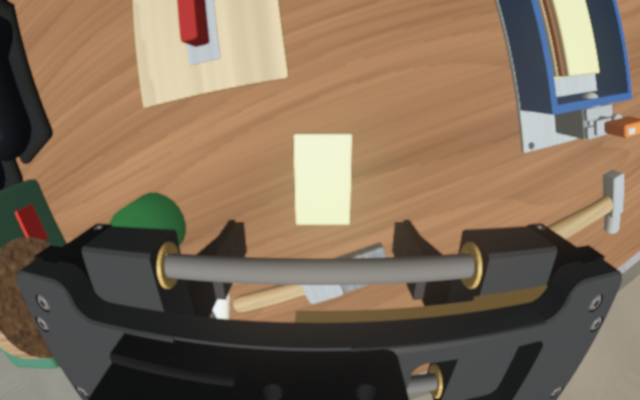

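Run:
```python
from h import *
d=get_image("wrist"); s,M=jaw()
for p in [(386,246),(388,255),(345,255),(300,285),(240,300)]:
    for z in (0,.015):
        v=M.T@(onplane(d,p,z,True)-s["position"]); print(p,z,(v*1000).round())
```

```text
pos [ 621.  -266.1  129.7] jaw 68.7 tilt [-0.001 -1.    -0.004] F [-1.1  0.2 -0.2] w 86.9 q [-0.52  0.41  1.47 -0.    1.26 -1.72] t 33.0
(386, 246) 0 [ 74. 129.  71.]
(386, 246) 0.015 [ 66. 114.  68.]
(388, 255) 0 [ 85. 129.  75.]
(388, 255) 0.015 [ 77. 114.  71.]
(345, 255) 0 [ 84. 130.  27.]
(345, 255) 0.015 [ 76. 115.  26.]
(300, 285) 0 [123. 130. -22.]
(300, 285) 0.015 [113. 115. -21.]
(240, 300) 0 [149. 130. -95.]
(240, 300) 0.015 [137. 115. -90.]
```

Brush is 66+ mm off; clear. Descending.

>>> {"op": "move_arm", "data": {
  "rows": "-0.05 0.2 -1 0 0 0 0; -0.05 0.25 -4 0 0 0 0; -0.05 0.25 -7.5 0 0 0 0; -0.05 0.25 -10.5 0 0 0 0; -0.05 0.25 -12.2 0 0 0 0; -0.05 0.25 -12.75 0 0 0 0; -0.05 0.25 -12.8 0 0 0 0; -0.05 0.25 -12.8 0 0 0 0"
}}

```text
clock: 33.85
position: [0.6211, -0.2639, 0.0024]
orientation: [-1.556, 0.291, -0.291]
force: [0.6, 0.2, 0.3]
gripper_width: 0.0871
```

>>> {"op": "move_arm", "data": {
  "rows": "0 0 0 0 0 0 255; 0 0 0 0 0 0 255; 0 0 0 0 0 0 255; 0 0 0 0 0 0 255; 0 0 0 0 0 0 255; 0 0 0 0 0 0 255; 0 0 0 0 0 0 255; 0 0 0 0 0 0 255"
}}

```text
clock: 34.65
position: [0.6211, -0.2639, 0.0024]
orientation: [-1.556, 0.291, -0.291]
force: [-0.1, -0.2, 0.4]
gripper_width: 0.0535
```

>>> {"op": "move_arm", "data": {
  "rows": "0 0 3 0 0 0 255; 0 0 7 0 0 0 255; 0 0 11 0 0 1 255; 0 3 15 0 0 3 255; -1 7.5 18 0 0 6 255; -2 12 18 0 0 9 255; -3 16.5 18 0 0 12 255; -4 21 18 0 0 14 255"
}}

```text
clock: 35.45
position: [0.5806, -0.0523, 0.1829]
orientation: [-1.573, 0.097, -0.1]
force: [0.2, -0.2, -0.9]
gripper_width: 0.0536
```

>>> {"op": "move_arm", "data": {
  "rows": "-1 4.5 0 0 0 0.2 255; -2.4 9.2 0 0 0 0.2 255; -2.4 9.2 0 0 0 0.2 255; -2.4 9.2 -3 0 0 0.2 255; -2.4 9.2 -6 0 0 0.2 255; -2.4 9.2 -7 0 0 0.2 255; -2.4 9.2 -7 0 0 0.2 255; -2.4 9.2 -7 0 0 0.2 255"
}}

```text
clock: 36.25
position: [0.5573, 0.0393, 0.1138]
orientation: [-1.573, 0.094, -0.098]
force: [-0.5, 0.0, 0.4]
gripper_width: 0.0532
```

Run:
```python
from h import *
d=look("w21"); s,M=jaw()
cv2.imwrite("pics/w21z.png",cv2.resize(d["color"][45:325,215:430],None,fx=2,fy=2,interpolation=cv2.INTER_CUBIC)[:,:,::-1])
for r in (157,158,159,160,161,162,163): print(r,inhand(d,s,M,r,320,.009)[0]+45)
```

```text
pos [557.8  39.3 114.5] jaw 83.0 tilt [ 0.004 -1.    -0.004] F [ 0.8 -0.2 -0.2] w 53.3 q [-0.07  0.17  1.8  -0.    1.17 -1.51] t 36.3
157 -3.8999999999999986
158 -3.3999999999999986
159 -2.8999999999999986
160 -2.299999999999997
161 -1.7999999999999972
162 -1.2999999999999972
163 -0.7999999999999972
```

View pics/w21z.png

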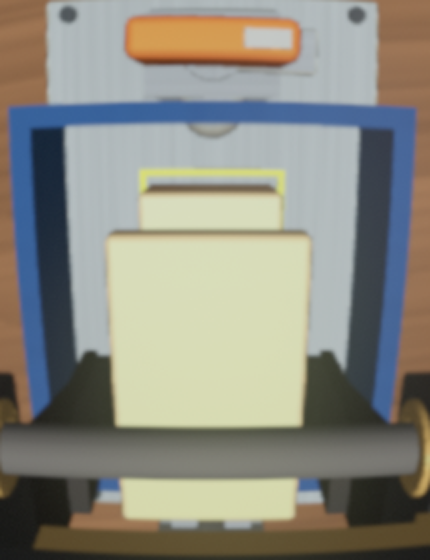

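>>> {"op": "move_arm", "data": {
  "rows": "-0.1 0 -2 0 0 0 255; -0.1 0.05 -4 0 0 0 255; -0.1 0.05 -5 0 0 0 255; -0.1 0.05 -5.6 0 0 0 255; -0.1 0.05 -6 0 0 0 255; -0.1 0.05 -6.1 0 0 0 255; -0.1 0.05 -6.1 0 0 0 255; -0.1 0.05 -6.1 0 0 0 255"
}}

```text
clock: 37.1
position: [0.5574, 0.0397, 0.0542]
orientation: [-1.573, 0.092, -0.1]
force: [-0.3, 0.2, -0.4]
gripper_width: 0.0533
```

Run:
```python
from h import *
d=look("w22"); s,M=jaw()
cv2.imwrite("pics/w22z.png",cv2.resize(d["color"][45:325,215:430],None,fx=2,fy=2,interpolation=cv2.INTER_CUBIC)[:,:,::-1])
```

```text
pos [557.3  39.8  54.1] jaw 83.0 tilt [ 0.005 -1.    -0.004] F [ 0.7 -0.9 -1.2] w 53.6 q [-0.07  0.24  1.84 -0.01  1.05 -1.51] t 37.1
```

View pics/w22z.png

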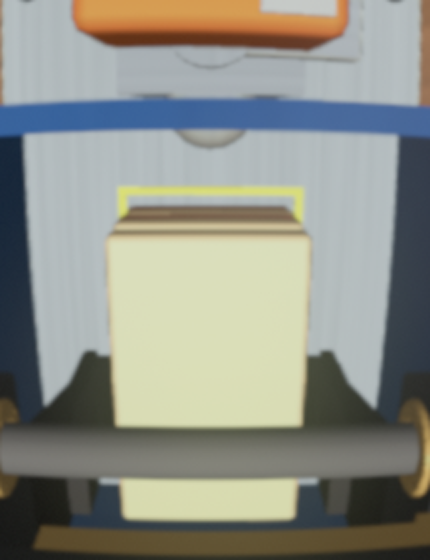

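>>> {"op": "move_arm", "data": {
  "rows": "0.02 0 -0.1 0 0 0 255; 0.02 0 -0.3 0 0 0 255; 0.02 0 -0.45 0 0 0 255; 0.02 0 -0.5 0 0 0 255; 0.02 0 -0.5 0 0 0 200; 0.02 0 -0.45 0 0 0 50; 0.02 0 -0.4 0 0 0 50; 0.02 0 -0.2 0 0 0 50"
}}

```text
clock: 37.95
position: [0.5572, 0.0398, 0.0518]
orientation: [-1.573, 0.093, -0.099]
force: [-0.7, -0.1, -0.7]
gripper_width: 0.0671
```

>>> {"op": "move_arm", "data": {
  "rows": "0 0 1 0 0 0 50; 0 0 5 0 0 0 50; 0 0 9 0 0 0 50; 0 0 12 0 0 0 50; 0 0 12 0 0 0 50; 0 0 12 0 0 0 20; 0 0 12 0 0 0 0; 0 0 12 0 0 0 0"
}}

```text
clock: 38.75
position: [0.556, 0.0398, 0.17]
orientation: [-1.573, 0.095, -0.097]
force: [0.6, -0.1, 0.6]
gripper_width: 0.084
```

Run:
```python
from h import *
d=look("w23"); s,M=jaw()
t=get_image("top"); im=t["color"]
for o in rectfit(t,masks(im)["red"],.044,amin=20): print("red",*o)
cv2.imwrite("pics/w23z.png",cv2.resize(d["color"][45:245,215:430],None,fx=3,fy=3,interpolation=cv2.INTER_CUBIC)[:,:,::-1])
cv2.imwrite("pics/t23z.png",cv2.resize(im[90:310,140:460],None,fx=2.5,fy=2.5,interpolation=cv2.INTER_CUBIC)[:,:,::-1])
```

```text
pos [556.1  39.8 170.1] jaw 83.0 tilt [ 0.001 -1.    -0.004] F [-0.4  0.5 -0.5] w 85.6 q [-0.07  0.1   1.76 -0.    1.28 -1.51] t 38.8
red [401. 231.] [ 430.4 -305.8] -13.2 [61. 12.]
red [503. 203.] [ 524.  -621.2] 0.2 [31.5 15.7]
red [119. 166.] [607.6 572.5] -78.8 [49.4 14.4]
red [112. 131.] [716.5 598.3] -16.6 [199.8 107.2]
```

View pics/w23z.png

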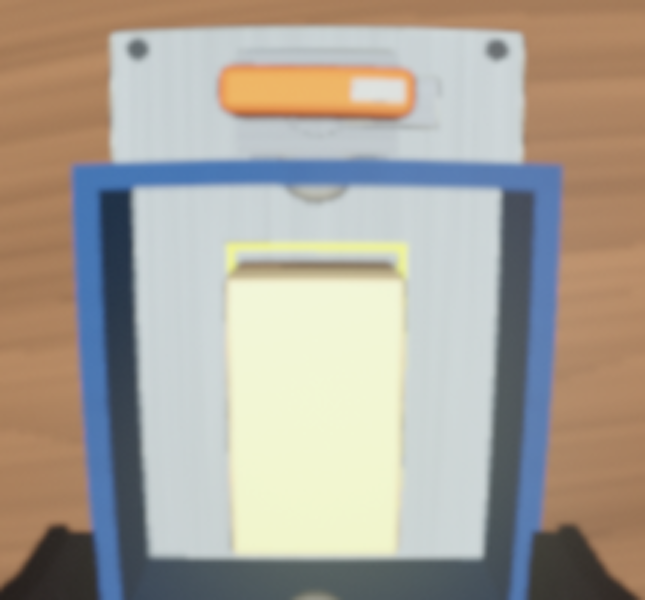

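View pics/t23z.png

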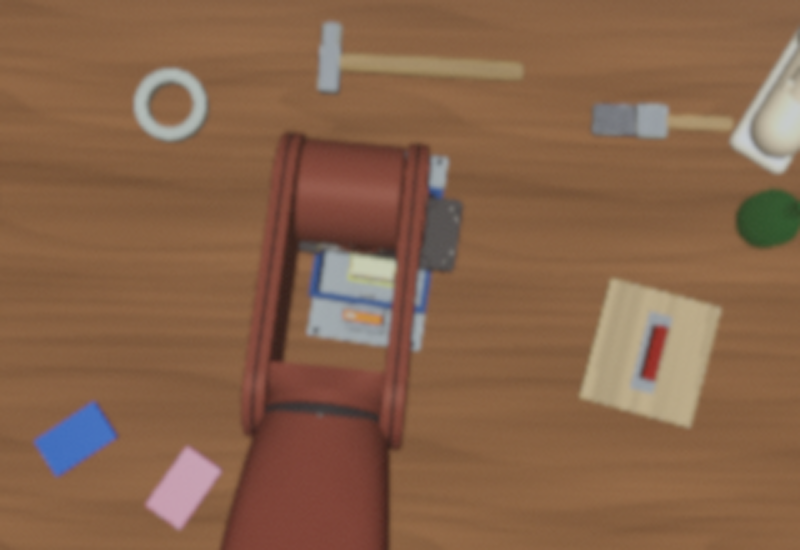

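Run:
```python
from h import *
d=get_image("wrist"); s,M=jaw()
print(quad(d,[(215+u/3-.3,45+v/3-.3) for u,v in [(228,276),(404,276),(398,552),(233,552)]],.058))
t=get_image("top")
for o in rectfit(t,masks(t["color"])["red"],.058,amin=20): print("red",*o)
```

```text
pos [556.5  39.8 170.6] jaw 83.0 tilt [ 0.002 -1.    -0.004] F [-0.9  0.4  0.2] w 86.5 q [-0.07  0.1   1.76 -0.    1.28 -1.51] t 38.9
(array([557.1,  39.2]), -6.8, array([89.1, 53.5]))
red [401. 230.] [ 430.5 -302.9] -13.2 [60.3 11.9]
red [503. 203.] [ 523.1 -615.1] 0.2 [31.2 15.6]
red [119. 165.] [606.2 566.1] -77.6 [49.3 14.8]
red [112. 131.] [713.3 591.3] -17.1 [197.7 108.6]
```

>>> {"op": "move_arm", "data": {
  "rows": "-1.7 -4.5 0 0 0 -1 0; -3.4 -9 0 0 0 -2 0; -5.1 -13.5 0 0 0 -3 0; -6.8 -18 0 0 0 -4 0; -8.5 -22.5 0 0 0 -5 0; -10.2 -27 0 0 0 -6.5 0; -11.9 -31.5 0 0 0 -6.5 0; -13 -34.5 -1 0 0 -6.5 0"
}}

```text
clock: 39.75
position: [0.426, -0.3087, 0.1621]
orientation: [-1.57, 0.183, -0.19]
force: [-0.1, -0.1, -0.3]
gripper_width: 0.0868
```

>>> {"op": "move_arm", "data": {
  "rows": "0 0 0 0 0 0 0; 0 0 0 0 0 0 0; 0 0 0 0 0 0 0; 0 0 0 0 0 0 0; 0 0 0 0 0 0 0; 0 0 0 0 0 0 0; 0 0 0 0 0 0 0; 0 0 0 0 0 0 0"
}}

```text
clock: 40.55
position: [0.4262, -0.3085, 0.1622]
orientation: [-1.57, 0.183, -0.19]
force: [0.5, -0.5, -0.6]
gripper_width: 0.0872
```

Run:
```python
from h import *
d=look("w24"); s,M=jaw()
for o in rectfit(d,masks(d["color"])["red"],.058,True,200): print("red",*o)
```

```text
pos [ 426.1 -308.6  162.1] jaw 76.4 tilt [ 0.005 -1.    -0.007] F [0.  0.3 0.3] w 87.0 q [-0.77  0.03  1.85 -0.    1.25 -2.11] t 40.6
red [321. 165.] [ 407.3 -302.7] -13.7 [27.1 10.6]
```

View pics/w24.png

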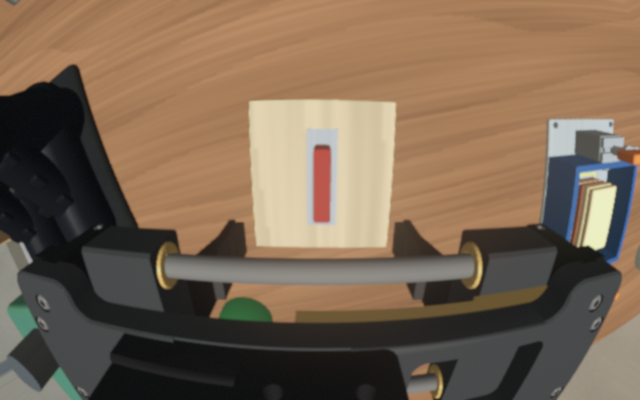

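Run:
```python
from h import *
d=get_image("wrist"); s,M=jaw()
print("panel",quad(d,[(249.5,100.5),(395.5,102),(387.5,246.5),(258,246)],.024))
im=d["color"]; cv2.imwrite("pics/w24z.png",cv2.resize(im[90:260,240:410],None,fx=3.5,fy=3.5,interpolation=cv2.INTER_CUBIC)[:,:,::-1])
```

```text
pos [ 426.1 -308.6  162.1] jaw 76.4 tilt [ 0.005 -1.    -0.007] F [ 0.3 -0.5  0.5] w 86.7 q [-0.77  0.03  1.85 -0.    1.25 -2.11] t 40.6
panel (array([ 428.3, -306.6]), -13.4, array([156.7, 143.1]))
```

View pics/w24z.png

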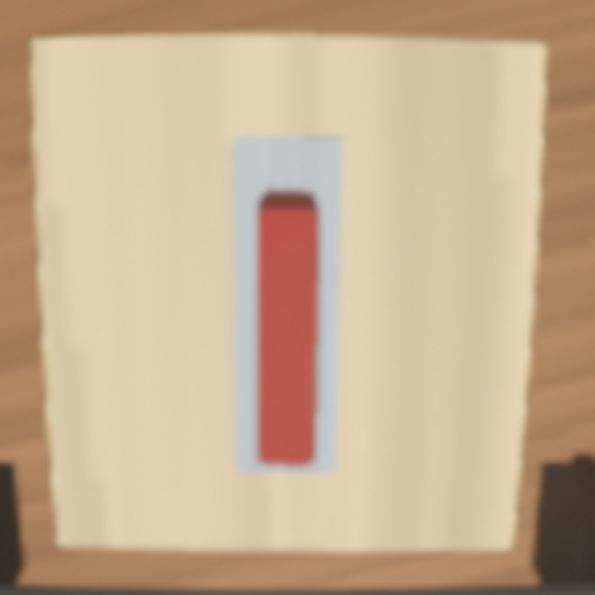

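>>> {"op": "move_arm", "data": {
  "rows": "0.2 0.2 -1 0.4 0.3 0 100; 0.2 0.2 -3 0.4 0.3 0 120; 0.2 0.2 -6 0.4 0.3 0 120; 0.2 0.2 -9 0.4 0.3 0 120; 0.2 0.2 -11.5 0.4 0.3 0 120; 0.2 0.2 -12.8 0.4 0.3 0 120; 0.2 0.2 -13.3 0.4 0.3 0 120; 0.2 0.2 -13.3 0.4 0.3 0 120"
}}

```text
clock: 41.45
position: [0.428, -0.3065, 0.0288]
orientation: [-1.563, 0.188, -0.185]
force: [0.6, 0.3, -0.6]
gripper_width: 0.0468
```

Run:
```python
from h import *
d=look("w25"); s,M=jaw()
```

```text
pos [ 428.5 -307.1   29.7] jaw 76.4 tilt [-0.001 -1.    -0.001] F [ 1.1 -0.2 -0.3] w 46.8 q [-0.77  0.22  1.92 -0.    1.   -2.1 ] t 41.5
```

View pics/w25.png

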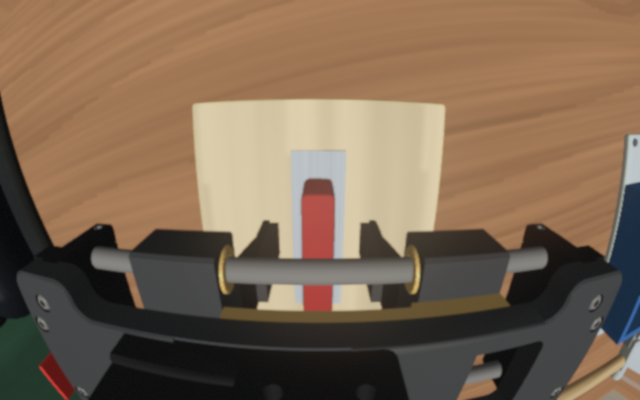

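>>> {"op": "move_arm", "data": {
  "rows": "0 0 0 0 0 0 255; 0 0 0 0 0 0 255; 0 0 0 0 0 0 255; 0 0 0 0 0 0 255; 0 0 0 0 0 0 255; 0 0 0 0 0 0 255; 0 0 0 0 0 0 255; 0 0 0 0 0 0 255"
}}

```text
clock: 42.3
position: [0.4287, -0.3072, 0.03]
orientation: [-1.564, 0.187, -0.186]
force: [-1.6, 0.3, 4.6]
gripper_width: 0.016
```

>>> {"op": "move_arm", "data": {
  "rows": "0 0 2 0 0 0 255; 0 0 5 0 0 0 255; 0 0 8 0 0 0 255; 0 0 11 0 0 0 255; 0 0 14 0 0 0 255; 0 0 16 0 0 0 255; 0 0 16 0 0 0 255; 0 0 16 0 0 0 255"
}}

```text
clock: 43.1
position: [0.4283, -0.3068, 0.1888]
orientation: [-1.563, 0.188, -0.185]
force: [-0.6, 0.3, -3.8]
gripper_width: 0.0156
```

Run:
```python
from h import *
d=look("w26"); s,M=jaw(); print(s["ft_torque"])
```

```text
pos [ 427.8 -306.3  187.8] jaw 76.4 tilt [-0.003 -1.     0.   ] F [ 0.4  0.7 -3.3] w 15.8 q [-0.77  0.01  1.82 -0.    1.31 -2.1 ] t 43.1
[ 0.02716238  0.07728893 -0.0731326 ]
```

View pics/w26.png

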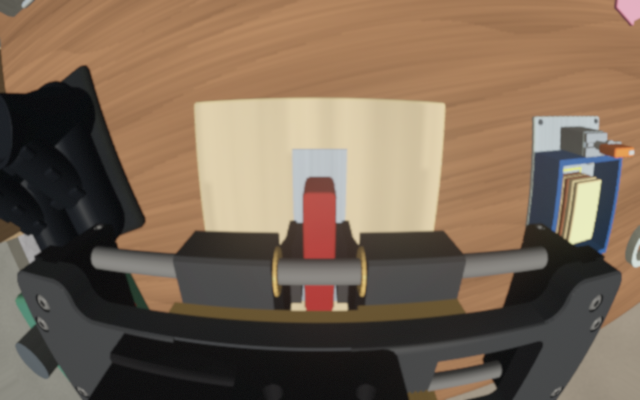

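Run:
```python
from h import *
d=get_image("wrist"); s,M=jaw()
im=d["color"]; cv2.imwrite("pics/w26z.png",cv2.resize(im[85:245,180:460],None,fx=2.8,fy=2.8,interpolation=cv2.INTER_CUBIC)[:,:,::-1])
for p in [(195,102),(445,103)]:
    v=M.T@(onplane(d,p,s["position"][2]-.0055,True)-s["position"]); print((v*1000).round(1))
```

```text
pos [ 427.6 -306.2  187.5] jaw 76.4 tilt [-0.004 -1.     0.001] F [-0.4  0.6 -4.2] w 15.9 q [-0.77  0.01  1.82 -0.    1.31 -2.1 ] t 43.2
[-78.    5.8 -71.3]
[-77.7   5.8  70.8]
```

View pics/w26z.png

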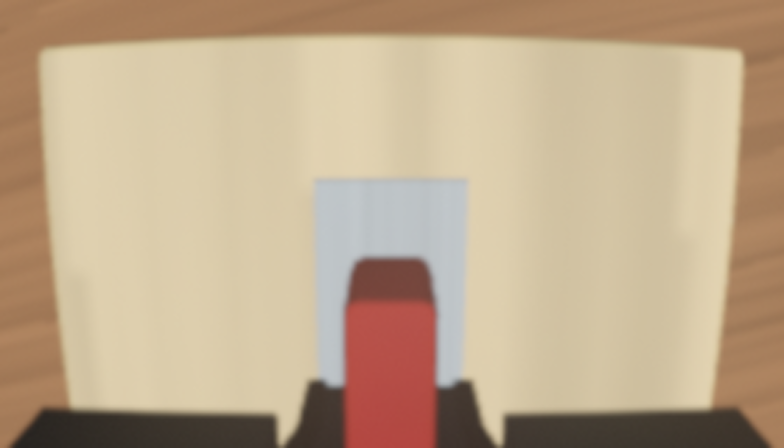

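>>> {"op": "move_arm", "data": {
  "rows": "0.8 2 0.5 0 0 1 255; 2 5.5 0.5 0 0 2 255; 3.5 9.5 0.5 0 0 3 255; 5 13.5 0.5 0 0 4 255; 6.5 17.5 0.5 0 0 5 255; 8 21.5 0.5 0 0 6 255; 9.5 25.5 0.5 0 0 6.6 255; 10.7 29 0.5 0 0 6.6 255"
}}

```text
clock: 44.0
position: [0.5339, -0.0138, 0.1903]
orientation: [-1.567, 0.101, -0.09]
force: [0.6, 0.2, -2.7]
gripper_width: 0.0156
```

Run:
```python
from h import *
jaw()
```

```text
pos [533.9 -13.8 190.3] jaw 83.1 tilt [-0.007 -1.     0.001] F [ 0.6  0.2 -2.7] w 15.6 q [-0.17  0.03  1.79  0.    1.32 -1.62] t 44.0
```

>>> {"op": "move_arm", "data": {
  "rows": "0.8 2 0 0 -0.2 0 255; 1.6 4 0 0 -0.4 0 255; 2.2 5.4 0 0 -0.4 -0.1 255; 2.2 5.4 -1.5 0 -0.4 -0.1 255; 2.2 5.4 -3.5 0 -0.4 -0.1 255; 2.2 5.4 -5.5 0 -0.4 -0.1 255; 2.2 5.4 -6 0 -0.4 -0.1 255; 2.2 5.4 -6 0 -0.4 -0.1 255"
}}

```text
clock: 44.8
position: [0.5543, 0.0395, 0.1282]
orientation: [-1.567, 0.101, -0.094]
force: [-0.5, -0.5, -3.5]
gripper_width: 0.0158
```

Run:
```python
from h import *
d=look("w27"); s,M=jaw()
for p in [(195,102),(445,103)]:
    v=M.T@(onplane(d,p,s["position"][2]-.0055,True)-s["position"]); print((v*1000).round(1))
```

```text
pos [555.4  39.6 129.7] jaw 82.9 tilt [-0.002 -1.     0.002] F [ 0.5 -0.2 -3.1] w 15.7 q [-0.07  0.15  1.79  0.    1.2  -1.52] t 44.9
[-79.4   5.5 -70.7]
[-79.    5.7  69.9]
```

View pics/w27.png

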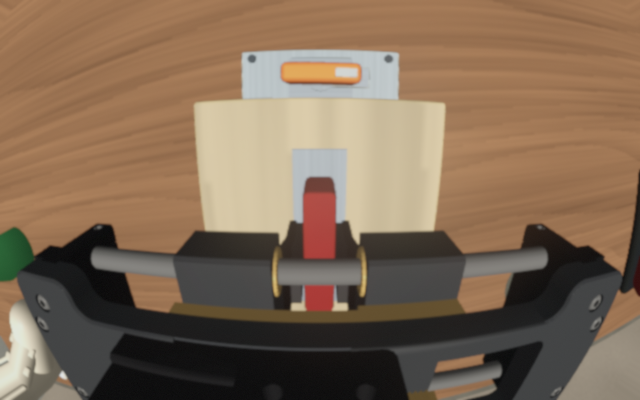

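>>> {"op": "move_arm", "data": {
  "rows": "0.05 0 -1 0 0 0 255; 0.05 0 -2 0 0 0 255; 0.05 0 -3 0 0 0 255; 0.05 0 -3.6 0 0 0 255; 0.05 0 -3.8 0 0 0 255; 0.05 0 -3.8 0 0 0 255; 0.05 0 -3.8 0 0 0 255; 0.05 0 -3.8 0 0 0 255"
}}

```text
clock: 45.65
position: [0.5564, 0.0395, 0.0922]
orientation: [-1.567, 0.098, -0.097]
force: [0.2, 0.4, -3.3]
gripper_width: 0.016
```

Run:
```python
from h import *
d=look("w28"); s,M=jaw()
cv2.imwrite("pics/w28z.png",cv2.resize(d["color"][20:260,150:490],None,fx=2.3,fy=2.3)[:,:,::-1])
d=get_image("scene"); c=proj(d,[.556,.04,.08]).astype(int); cv2.imwrite("pics/s28.png",cv2.resize(d["color"][c[1]-60:c[1]+60,c[0]-80:c[0]+80],None,fx=5,fy=5,interpolation=cv2.INTER_CUBIC)[:,:,::-1])
```

```text
pos [556.3  39.5  92.2] jaw 82.9 tilt [-0.001 -1.     0.002] F [ 0.4  0.4 -3.9] w 15.7 q [-0.07  0.19  1.82  0.    1.13 -1.52] t 45.7
```

View pics/w28z.png

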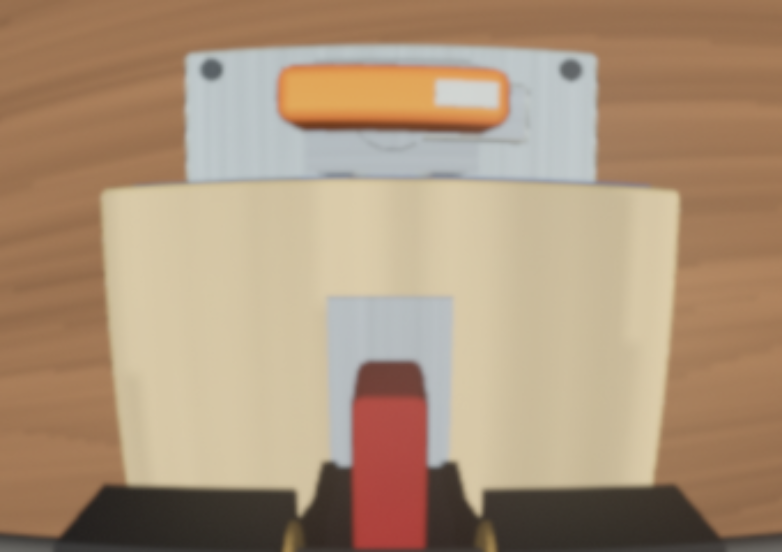

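View pics/s28.png

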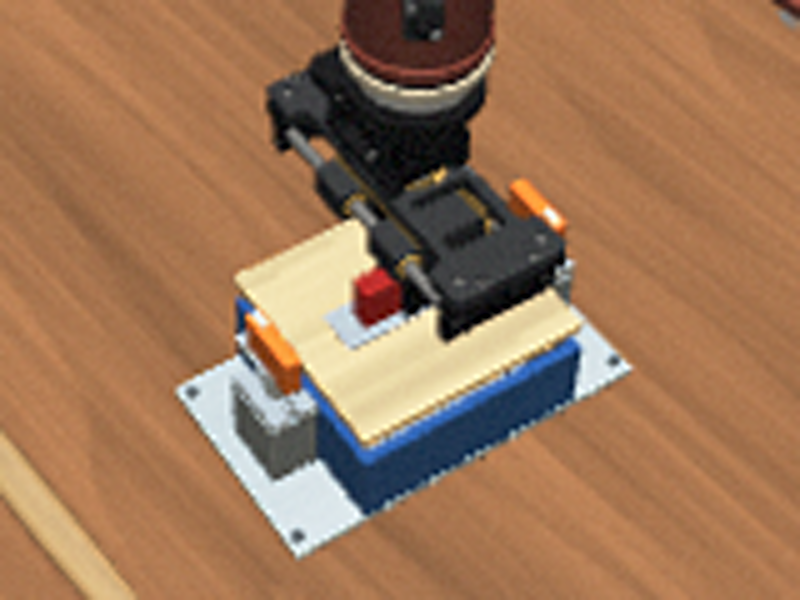

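>>> {"op": "move_arm", "data": {
  "rows": "0 0.03 -0.15 0 0 0 255; 0 0.03 -0.3 0 0 0 255; 0 0.03 -0.45 0 0 0 255; 0 0.03 -0.6 0 0 0 255; 0 0.03 -0.7 0 0 0 255; 0 0.03 -0.7 0 0 0 255; 0 0.03 -0.7 0 0 0 255; 0 0.03 -0.7 0 0 0 255"
}}

```text
clock: 46.55
position: [0.5562, 0.0399, 0.0855]
orientation: [-1.567, 0.098, -0.096]
force: [-5.1, 0.1, 3.9]
gripper_width: 0.0151
```

>>> {"op": "move_arm", "data": {
  "rows": "-0.05 0 -0.1 0 0 0 255; -0.05 0 -0.2 0 0 0 255; -0.05 0 -0.3 0 0 0 255; -0.05 0 -0.4 0 0 0 255; -0.05 0 -0.5 0 0 0 255; -0.05 0 -0.5 0 0 0 255; -0.05 0 -0.5 0 0 0 255; -0.05 0 -0.5 0 0 0 255"
}}

```text
clock: 47.35
position: [0.5558, 0.0399, 0.0804]
orientation: [-1.567, 0.098, -0.097]
force: [-0.6, 0.1, 2.1]
gripper_width: 0.016
```

>>> {"op": "move_arm", "data": {
  "rows": "0 0 -0.1 0 0 0 255; 0 0 -0.2 0 0 0 255; 0 0 -0.3 0 0 0 255; 0 0 -0.4 0 0 0 255; 0 0 -0.4 0 0 0 255; 0 0 -0.4 0 0 0 255; 0 0 -0.4 0 0 0 255; 0 0 -0.4 0 0 0 255"
}}

```text
clock: 48.15
position: [0.5558, 0.0399, 0.078]
orientation: [-1.567, 0.098, -0.096]
force: [-7.2, 1.0, 14.0]
gripper_width: 0.0157
```

Run:
```python
from h import *
jaw()
d=get_image("scene"); c=proj(d,[.556,.04,.08]).astype(int); cv2.imwrite("pics/s29.png",cv2.resize(d["color"][c[1]-60:c[1]+60,c[0]-80:c[0]+80],None,fx=5,fy=5,interpolation=cv2.INTER_CUBIC)[:,:,::-1])
```

```text
pos [555.8  39.9  78. ] jaw 82.9 tilt [-0.001 -1.     0.001] F [-7.2  1.  14. ] w 15.7 q [-0.07  0.21  1.83  0.    1.11 -1.52] t 48.1
```

View pics/s29.png

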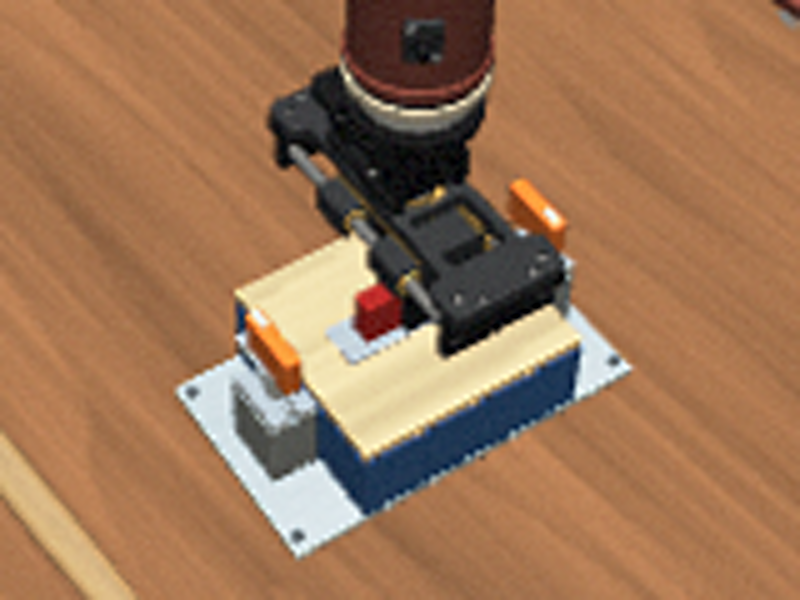

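>>> {"op": "move_arm", "data": {
  "rows": "-0.03 0 -0.1 0 0 0 255; -0.03 0 -0.25 0 0 0 255; -0.03 0 -0.25 0 0 0 255; -0.03 0 -0.25 0 0 0 255; -0.03 0 -0.25 0 0 0 255; -0.03 0 -0.25 0 0 0 255; -0.03 0 -0.25 0 0 0 255; -0.03 0 -0.25 0 0 0 255"
}}

```text
clock: 49.0
position: [0.5558, 0.0399, 0.078]
orientation: [-1.567, 0.097, -0.096]
force: [-9.0, -0.0, 19.4]
gripper_width: 0.0159
```

>>> {"op": "move_arm", "data": {
  "rows": "0.03 0 0.1 0 0 0 255; 0.05 0 0.2 0 0 0 220; 0.05 0 0.2 0 0 0 120; 0.05 0 0.2 0 0 0 120; 0.05 0 0.2 0 0 0 120; 0.05 0 0.3 0 0 0 120; 0.05 0 0.5 0 0 0 120; 0 0 1 0 0 0 120"
}}

```text
clock: 49.8
position: [0.5554, 0.0399, 0.0878]
orientation: [-1.567, 0.098, -0.095]
force: [0.5, -0.5, 0.0]
gripper_width: 0.0452
```

>>> {"op": "move_arm", "data": {
  "rows": "0 0 2 0 0 0 120; 0 0 5 0 0 0 120; 0 0 8 0 0 0 120; 0 0 10 0 0 0 120; 0 0 11 0 0 0 120; 0 0 11 0 0 0 120; 0 0 11 0 0 0 120; 0 0 11 0 0 0 120"
}}

```text
clock: 50.6
position: [0.5545, 0.04, 0.1961]
orientation: [-1.567, 0.1, -0.093]
force: [0.9, 0.3, -0.8]
gripper_width: 0.046
```

Run:
```python
from h import *
d=look("w30"); s,M=jaw()
d=get_image("scene"); c=proj(d,[.556,.04,.08]).astype(int); cv2.imwrite("pics/s30.png",cv2.resize(d["color"][c[1]-60:c[1]+60,c[0]-80:c[0]+80],None,fx=5,fy=5,interpolation=cv2.INTER_CUBIC)[:,:,::-1])
```

```text
pos [554.5  40.  196.2] jaw 83.0 tilt [-0.004 -1.     0.001] F [-0.4  0.1  0.4] w 45.8 q [-0.07  0.08  1.73  0.    1.33 -1.52] t 50.6
```

View pics/w30.png

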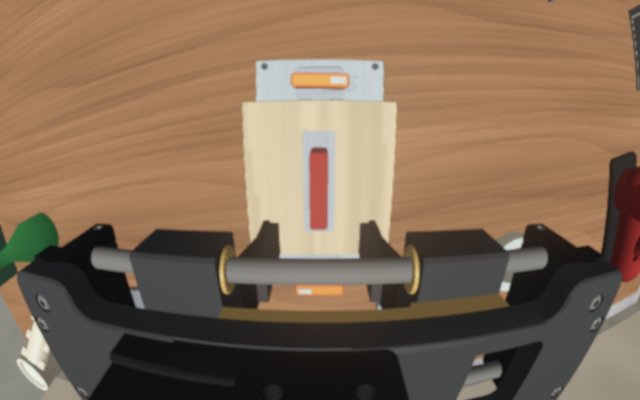

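View pics/s30.png

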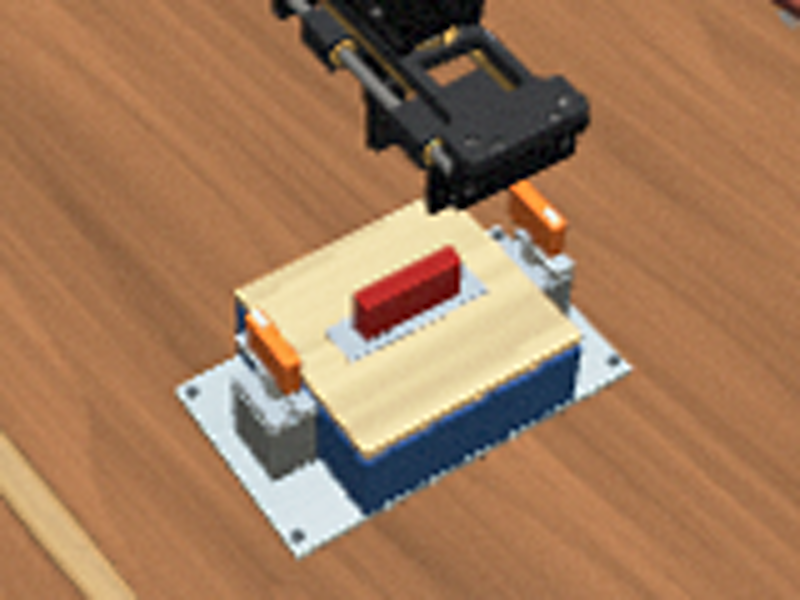

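>>> {"op": "move_arm", "data": {
  "rows": "-1.5 0.2 0 0 0 -8 120; -3 0.4 0 0 0 -16 120; -4.5 0.6 0 0 0 -24 120; -6 0.8 -1 0 0 -32 120; -7.5 0.9 -2 0 0 -40 120; -9.2 1.1 -3 0 0 -48 120; -9.2 1.1 -4 0 0 -56 120; -9.2 1.1 -4 0 0 -64 120"
}}

```text
clock: 51.5
position: [0.4607, 0.0511, 0.1541]
orientation: [-1.345, 0.971, -0.961]
force: [-0.5, 0.1, -0.1]
gripper_width: 0.0465
```

>>> {"op": "move_arm", "data": {
  "rows": "0 0 0 0 0 -8 120; 0 0 0 0 0 -16 120; 0 0 0 0 0 -24 120; 0 0 0 0 0 -26 120; 0 0 0 0 0 -26 120; 0 0 0 0 0 -26 120; 0 0 0 0 0 -26 120; 0 0 0 0 0 -26 120"
}}

```text
clock: 52.3
position: [0.4606, 0.0511, 0.1539]
orientation: [-1.143, 1.308, -1.297]
force: [0.2, 0.3, -0.3]
gripper_width: 0.0461
```

Run:
```python
from h import *
d=look("w31"); s,M=jaw()
```

```text
pos [460.6  51.1 154. ] jaw -7.3 tilt [-0.006 -1.    -0.003] F [-0.8  0.4 -0.3] w 45.9 q [-0.06 -0.11  2.    0.01  1.25  0.06] t 52.4
```

View pics/w31.png

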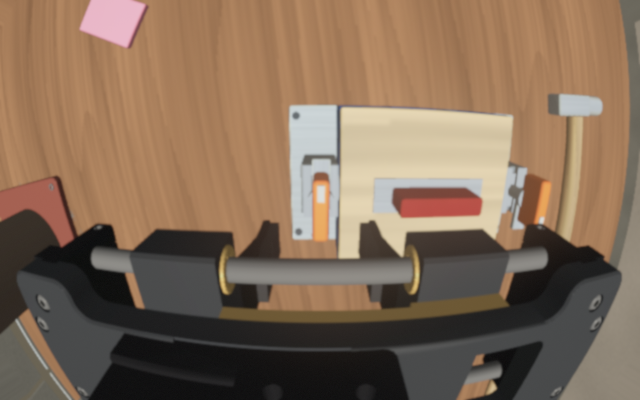

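Run:
```python
from h import *
d=get_image("wrist"); s,M=jaw(); im=d["color"]
cv2.imwrite("pics/w31z.png",cv2.resize(im[140:260,270:370],None,fx=5,fy=5,interpolation=cv2.INTER_CUBIC)[:,:,::-1])
hsv=cv2.cvtColor(im,cv2.COLOR_RGB2HSV).astype(int)
m=(((hsv[...,0]<20)&(hsv[...,1]>120)&(hsv[...,2]>200))*255).astype(np.uint8); 
for o in rectfit(d,m,.1155,True,60): print(*o)
```

```text
pos [460.7  51.2 154. ] jaw -7.4 tilt [-0.006 -1.    -0.003] F [-0.1  1.1  0. ] w 46.5 q [-0.06 -0.11  2.    0.01  1.25  0.06] t 52.4
[543. 202.] [648.9  32.5] 82.7 [35.4 11.6]
[320. 211.] [462.1  51.3] 82.3 [44.7 10.2]
```

View pics/w31z.png

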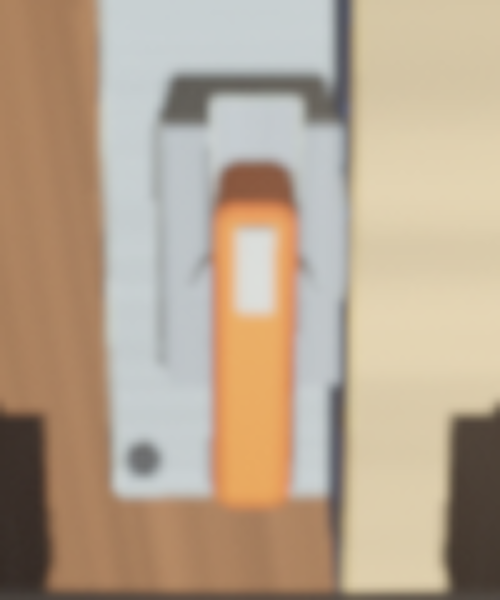

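>>> {"op": "move_arm", "data": {
  "rows": "0.18 0 -1 -0.35 0 0.3 120; 0.18 0 -2.5 -0.35 0 0.3 120; 0.18 0 -4 -0.35 0 0.3 120; 0.18 0 -5 -0.35 0 0.3 120; 0.18 0 -5.8 -0.35 0 0.3 120; 0.18 0 -6.2 -0.35 0 0.3 120; 0.18 0 -6.2 -0.35 0 0.3 120; 0.18 0 -6.2 -0.35 0 0.3 120"
}}

```text
clock: 53.2
position: [0.4628, 0.0511, 0.0924]
orientation: [-1.15, 1.3, -1.299]
force: [0.4, -0.6, 0.2]
gripper_width: 0.0459
```

Run:
```python
from h import *
d=look("w32"); s,M=jaw()
```

```text
pos [463.   51.1  92.6] jaw -7.1 tilt [ 0.    -1.    -0.001] F [-0.5 -0.3 -0.4] w 46.1 q [-0.06 -0.02  2.05 -0.    1.12  0.06] t 53.2
```

View pics/w32.png

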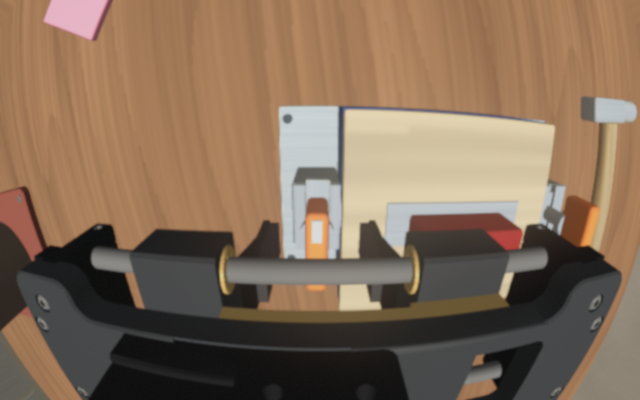

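Grip centred between fingers. Close.

>>> {"op": "move_arm", "data": {
  "rows": "0 0 0 0 0 0 255; 0 0 0 0 0 0 255; 0 0 0 0 0 0 255; 0 0 0 0 0 0 255; 0 0 0 0 0 0 255; 0 0 0 0 0 0 255; 0 0 0 0 0 0 255; 0 0 0 0 0 0 255"
}}

```text
clock: 54.05
position: [0.4616, 0.0512, 0.0923]
orientation: [-1.152, 1.302, -1.298]
force: [-5.4, -0.2, 3.0]
gripper_width: 0.0119
```

>>> {"op": "move_arm", "data": {
  "rows": "0 0 -0.2 0 0 0 255; 0 0 -0.4 0 0 0 255; 0 0 -0.6 0 0 0 255; 0 0 -0.7 0 0 0 255; 0 0 -0.7 0 0 0 255; 0 0 -0.7 0 0 0 255; 0 0 -0.7 0 0 0 255; 0 0 -0.7 0 0 0 255"
}}

```text
clock: 54.85
position: [0.4616, 0.0512, 0.0861]
orientation: [-1.152, 1.302, -1.298]
force: [-6.1, -0.4, 10.9]
gripper_width: 0.0119
```

Run:
```python
from h import *
d=look("w33"); s,M=jaw(); print(s["ft_torque"])
d=get_image("scene"); c=proj(d,[.5,.04,.08]).astype(int); cv2.imwrite("pics/s33.png",cv2.resize(d["color"][c[1]-60:c[1]+60,c[0]-80:c[0]+80],None,fx=5,fy=5,interpolation=cv2.INTER_CUBIC)[:,:,::-1])
```

```text
pos [461.6  51.2  86.1] jaw -7.0 tilt [ 0.001 -1.    -0.004] F [-6.2 -0.3  9.8] w 11.9 q [-0.06 -0.01  2.05 -0.    1.11  0.06] t 54.9
[-0.04680321  1.03580031  0.01223289]
```

View pics/w33.png

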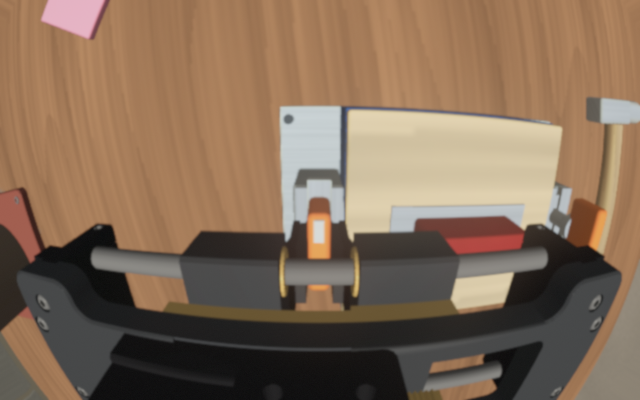

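View pics/s33.png

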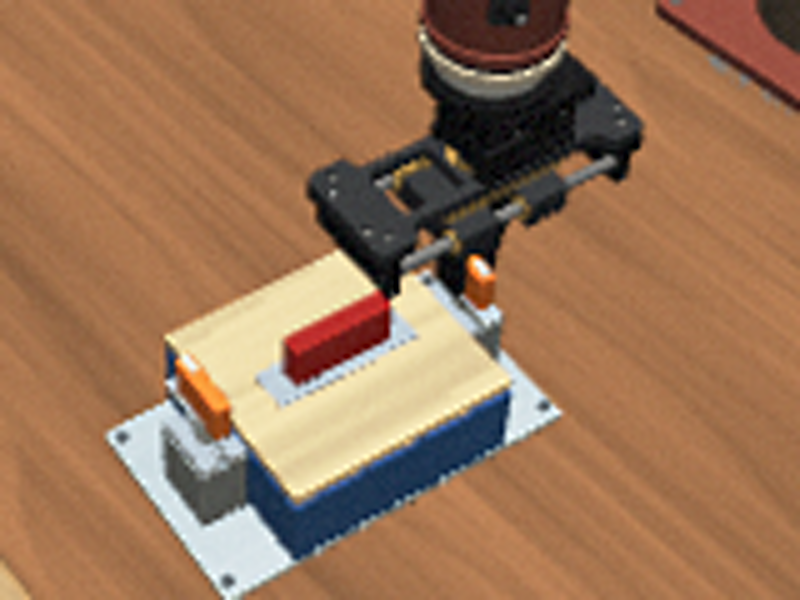

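Run:
```python
from h import *
d=get_image("scene")
for p,f in (([.556,.04,.08],"pics/s30.png"),([.5,.04,.08],"pics/s33.png")):
    c=proj(d,p).astype(int); im=cv2.resize(cv2.imread(f),None,fx=.2,fy=.2,interpolation=cv2.INTER_AREA)[:,:,::-1]
    hsv=cv2.cvtColor(np.ascontiguousarray(im),cv2.COLOR_RGB2HSV).astype(int)
    m=(hsv[...,0]<16)&(hsv[...,1]>180)&(hsv[...,2]>150)
    ys,xs=np.nonzero(m); X=xs+c[0]-80;Y=ys+c[1]-60; k=X>335; print(f,"orange near: x",X[k].min(),X[k].max(),"y",Y[k].min(),Y[k].max(), "lower right mean",X[k].mean(),Y[k].mean())
    for x in range(345,358): 
        kk=X==x; print(x,Y[kk].min() if kk.any() else None,Y[kk].max() if kk.any() else None,end=" | ")
    print()
print(proj(d,[.4629,.0511,.1155]),proj(d,[.4629,.0511,.109]))
```

```text
pics/s30.png orange near: x 344 354 y 192 202 lower right mean 348.3333333333333 196.21212121212122
345 193 194 | 346 192 195 | 347 192 197 | 348 193 198 | 349 194 199 | 350 195 200 | 351 196 201 | 352 202 202 | 353 202 202 | 354 201 201 | 355 None None | 356 None None | 357 None None | 
pics/s33.png orange near: x 350 354 y 198 208 lower right mean 351.6666666666667 202.08333333333334
345 None None | 346 None None | 347 None None | 348 None None | 349 None None | 350 198 201 | 351 198 203 | 352 203 208 | 353 203 203 | 354 202 203 | 355 None None | 356 None None | 357 None None | 
[348.28271025 195.52808839] [348.11005769 196.96376349]
```

>>> {"op": "move_arm", "data": {
  "rows": "0 0 -0.08 0 0 -8 255; 0 0 -0.08 0 0 -16 255; 0 0 -0.08 0 0 -24 255; 0 0 -0.08 0 0 -32 255; 0 0 -0.08 0 0 -40 255; 0 0 -0.08 0 0 -40 255; 0 0 -0.08 0 0 -40 255; 0 0 -0.08 0 0 -40 255"
}}

```text
clock: 55.8
position: [0.4611, 0.0514, 0.0861]
orientation: [-0.706, 1.789, -1.78]
force: [-6.7, 1.1, 11.7]
gripper_width: 0.0121
```

Run:
```python
from h import *
s,M=jaw(); print(s["ft_torque"]); d=look("w34")
```

```text
pos [461.1  51.4  86.1] jaw -47.0 tilt [ 0.002 -1.    -0.005] F [-6.7  1.1 11.7] w 12.1 q [-0.06 -0.02  2.05  0.    1.11  0.76] t 55.8
[ 0.00381874  1.42052693 -0.01744076]
```

View pics/w34.png

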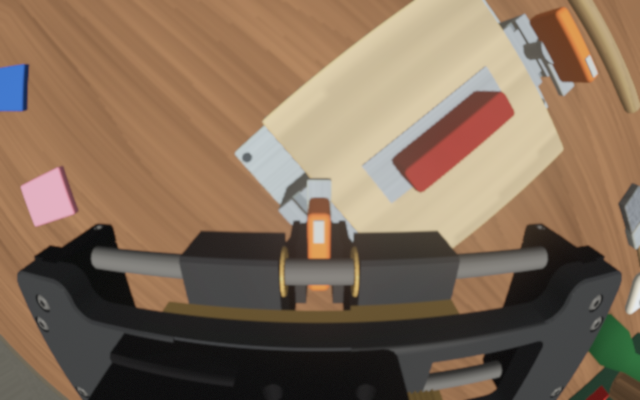

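>>> {"op": "move_arm", "data": {
  "rows": "0 0 -0.08 0 0 -8 255; 0 0 -0.08 0 0 -16 255; 0 0 -0.08 0 0 -24 255; 0 0 -0.08 0 0 -32 255; 0 0 -0.08 0 0 -40 255; 0 0 -0.08 0 0 -47 255; 0 0 -0.08 0 0 -50 255; 0 0 -0.08 0 0 -50 255"
}}

```text
clock: 56.65
position: [0.4609, 0.052, 0.0861]
orientation: [-0.131, -2.163, 2.149]
force: [-7.1, 3.1, 10.8]
gripper_width: 0.0118
```

Run:
```python
from h import *
s,M=jaw(); print(s["ft_torque"])
```

```text
pos [460.9  52.   86.1] jaw -97.1 tilt [ 0.003 -1.    -0.006] F [-7.1  3.1 10.8] w 11.8 q [-0.06 -0.02  2.06  0.01  1.11  1.63] t 56.6
[0.25978003 1.37963355 0.01975973]
```

>>> {"op": "move_arm", "data": {
  "rows": "0 0 -0.08 0 0 -1 255; 0 0 -0.08 0 0 -2 255; 0 0 -0.08 0 0 -2 255; 0 0 0 0 0 -2 200; 0 0 0 0 0 -2 120; 0 0 0 0 0 -2 120; 0 0 0.1 0 0 -2 120; 0 0 0.5 0 0 -2 120"
}}

```text
clock: 57.45
position: [0.4604, 0.052, 0.0907]
orientation: [-0.167, -2.144, 2.13]
force: [0.8, -0.8, -0.3]
gripper_width: 0.0416
```

>>> {"op": "move_arm", "data": {
  "rows": "0 0 2 0 0 0 120; 0 0 4 0 0 0 120; 0 0 6 0 0 0 120; 0 0 8 0 0 0 120; 0 0 9 0 0 0 120; 0 0 9 0 0 0 120; 0 0 9 0 0 0 120; 0 0 9 0 0 0 120"
}}

```text
clock: 58.25
position: [0.4595, 0.052, 0.1794]
orientation: [-0.164, -2.143, 2.129]
force: [0.3, 0.2, 0.0]
gripper_width: 0.0457
```

Run:
```python
from h import *
s,M=jaw(); d=look("w35")
```

```text
pos [459.5  52.  179.4] jaw -99.1 tilt [ 0.006 -1.    -0.006] F [0.3 0.2 0. ] w 45.7 q [-0.06 -0.14  1.98  0.01  1.31  1.67] t 58.2
```

View pics/w35.png

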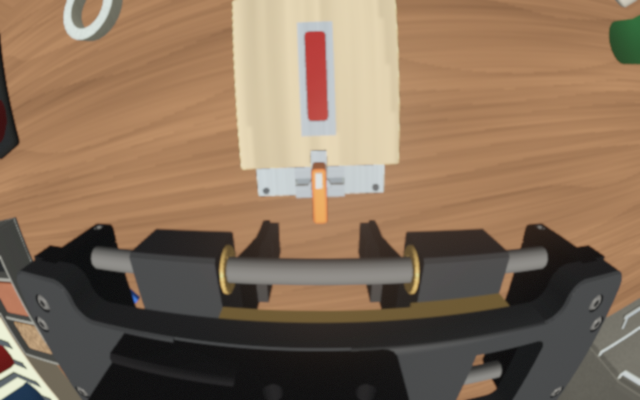

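>>> {"op": "move_arm", "data": {
  "rows": "2 -0.3 0 0 0 8 120; 5 -0.6 0 0 0 16 120; 8 -1 0 0 0 24 120; 11 -1.4 0 0 0 32 120; 14 -1.8 0 0 0 40 120; 17 -2.2 0 0 0 48 120; 18.9 -2.4 0 0 0 56 120; 18.9 -2.4 0 0 0 64 120"
}}

```text
clock: 59.1
position: [0.65, 0.0275, 0.1776]
orientation: [-0.867, 1.647, -1.641]
force: [-0.7, 0.7, -0.1]
gripper_width: 0.0459
```

>>> {"op": "move_arm", "data": {
  "rows": "0 0 0 0 0 8 120; 0 0 0 0 0 16 120; 0 0 -1 0 0 24 120; 0 0 -2 0 0 28 120; 0 0 -2.5 0 0 28 120; 0 0 -2.5 0 0 28 120; 0 0 -2.5 0 0 28 120; 0 0 -2.5 0 0 28 120"
}}

```text
clock: 59.9
position: [0.6503, 0.0274, 0.1531]
orientation: [-1.16, 1.299, -1.299]
force: [0.6, 0.1, -0.9]
gripper_width: 0.0459
```

Run:
```python
from h import *
s,M=jaw(); d=look("w36"); im=d["color"]
hsv=cv2.cvtColor(im,cv2.COLOR_RGB2HSV).astype(int)
m=(((hsv[...,0]<20)&(hsv[...,1]>120)&(hsv[...,2]>200))*255).astype(np.uint8); 
for z in(.1155,.1115):
  for o in rectfit(d,m,z,True,40): print(z,*o)
cv2.imwrite("pics/w36z.png",cv2.resize(im[120:260,150:370],None,fx=3.5,fy=3.5,interpolation=cv2.INTER_CUBIC)[:,:,::-1])
```

```text
pos [650.3  27.4 153.1] jaw -6.9 tilt [ 0.007 -1.    -0.006] F [ 0.6  0.1 -0.9] w 45.9 q [-0.08  0.34  1.51 -0.01  1.29  0.05] t 59.9
0.1155 [101. 204.] [466.5  52. ] -5.9 [44.1 10.4]
0.1155 [316. 213.] [648.6  28.2] 83.2 [43.9 10. ]
0.1115 [101. 204.] [462.6  51. ] -5.9 [45.  10.6]
0.1115 [316. 213.] [648.4  26.7] 83.2 [44.8 10.2]
```

View pics/w36z.png

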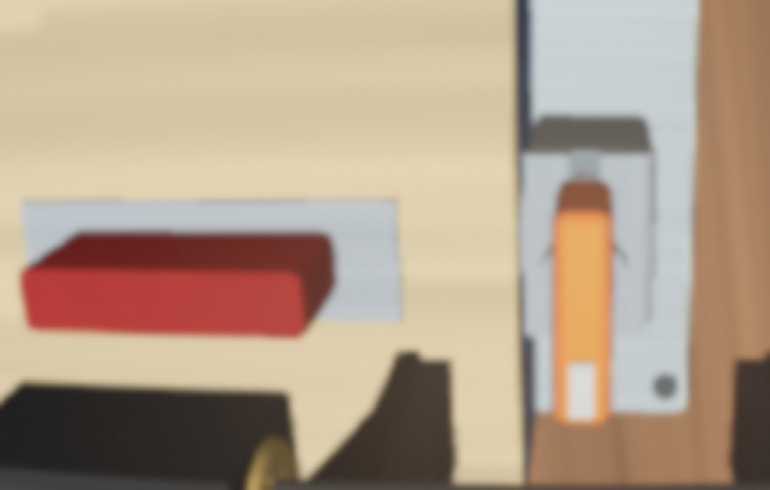

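>>> {"op": "move_arm", "data": {
  "rows": "-0.2 0.08 -1 0.4 -0.35 0 120; -0.2 0.08 -2.5 0.4 -0.35 0 120; -0.2 0.08 -4 0.4 -0.35 0 120; -0.2 0.08 -5 0.4 -0.35 0 120; -0.2 0.08 -5.7 0.4 -0.35 0 120; -0.2 0.08 -6.1 0.4 -0.35 0 120; -0.2 0.08 -6.1 0.4 -0.35 0 120; -0.2 0.08 -6.1 0.4 -0.35 0 120"
}}

```text
clock: 60.75
position: [0.6487, 0.0282, 0.0926]
orientation: [-1.149, 1.297, -1.296]
force: [-0.0, -0.7, 0.4]
gripper_width: 0.0461
```

Run:
```python
from h import *
s,M=jaw(); d=look("w37")
```

```text
pos [648.7  28.2  92.6] jaw -6.9 tilt [-0.001 -1.    -0.   ] F [-0.  -0.7  0.4] w 46.1 q [-0.08  0.39  1.57  0.    1.18  0.04] t 60.8
```

View pics/w37.png

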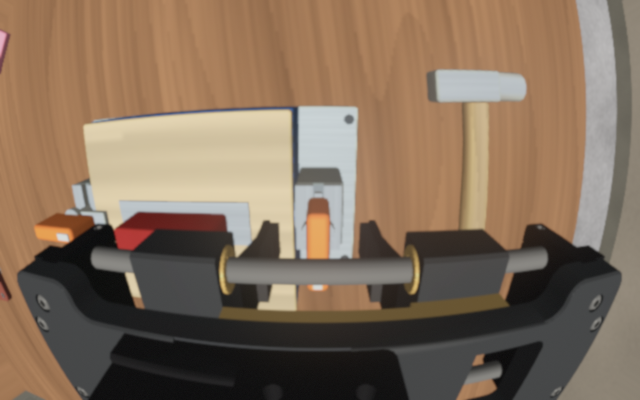

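>>> {"op": "move_arm", "data": {
  "rows": "0 0 0 0 0 0 255; 0 0 0 0 0 0 255; 0 0 0 0 0 0 255; 0 0 0 0 0 0 255; 0 0 0 0 0 0 255; 0 0 0 0 0 0 255; 0 0 0 0 0 0 255; 0 0 0 0 0 0 255"
}}

```text
clock: 61.6
position: [0.6482, 0.0283, 0.0928]
orientation: [-1.15, 1.298, -1.296]
force: [-5.4, -0.1, 3.9]
gripper_width: 0.0115
```

>>> {"op": "move_arm", "data": {
  "rows": "0 0 -0.2 0 0 0 255; 0 0 -0.4 0 0 0 255; 0 0 -0.6 0 0 0 255; 0 0 -0.7 0 0 0 255; 0 0 -0.7 0 0 0 255; 0 0 -0.7 0 0 0 255; 0 0 -0.7 0 0 0 255; 0 0 -0.7 0 0 0 255"
}}

```text
clock: 62.4
position: [0.6482, 0.0283, 0.0865]
orientation: [-1.15, 1.298, -1.296]
force: [-5.9, -0.5, 8.1]
gripper_width: 0.0118
```

>>> {"op": "move_arm", "data": {
  "rows": "0 0 -0.08 0 0 -4 255; 0 0 -0.08 0 0 -12 255; 0 0 -0.08 0 0 -20 255; 0 0 -0.08 0 0 -28 255; 0 0 -0.08 0 0 -36 255; 0 0 -0.08 0 0 -40 255; 0 0 -0.08 0 0 -40 255; 0 0 -0.08 0 0 -40 255"
}}

```text
clock: 63.2
position: [0.6479, 0.0284, 0.0864]
orientation: [-0.705, 1.783, -1.78]
force: [-6.4, 0.8, 7.7]
gripper_width: 0.012
```

>>> {"op": "move_arm", "data": {
  "rows": "0 0 -0.08 0 0 -8 255; 0 0 -0.08 0 0 -16 255; 0 0 -0.08 0 0 -24 255; 0 0 -0.08 0 0 -32 255; 0 0 -0.08 0 0 -40 255; 0 0 -0.08 0 0 -47 255; 0 0 -0.08 0 0 -51 255; 0 0 -0.08 0 0 -52 255"
}}

```text
clock: 64.0
position: [0.6478, 0.0288, 0.0865]
orientation: [-0.167, -2.142, 2.139]
force: [-5.8, 1.6, 8.5]
gripper_width: 0.0118
```

Run:
```python
from h import *
s,M=jaw(); print(s["ft_torque"]); d=look("w38")
```

```text
pos [647.8  28.8  86.5] jaw -98.9 tilt [-0.    -1.    -0.002] F [-5.8  1.6  8.5] w 11.8 q [-0.08  0.4   1.57  0.    1.17  1.65] t 64.0
[0.10637168 1.34273327 0.44752186]
```

View pics/w38.png

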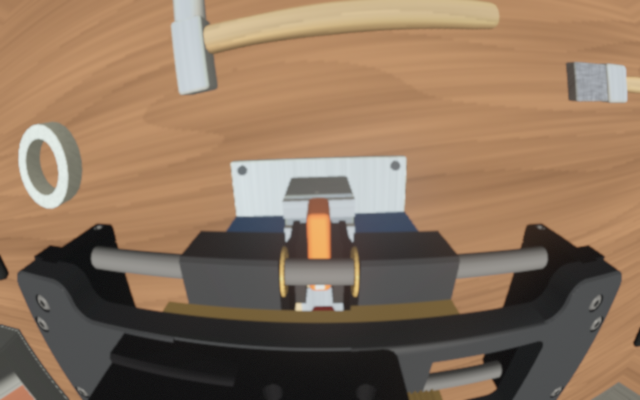

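Torque 0.45 N·m: at the stop. Release and rise.

>>> {"op": "move_arm", "data": {
  "rows": "0 0 0 0 0 0 220; 0 0 0 0 0 0 120; 0 0 0 0 0 0 120; 0 0 0 0 0 0 120; 0 0 0.1 0 0 0 120; 0 0 0.5 0 0 0 120; 0 0 2 0 0 0 120; 0 0 4 0 0 0 120"
}}

```text
clock: 64.85
position: [0.6471, 0.0288, 0.1266]
orientation: [-0.165, -2.142, 2.138]
force: [0.0, 0.2, 0.5]
gripper_width: 0.0457
```

>>> {"op": "move_arm", "data": {
  "rows": "-1 0 3 0 0 8 0; -4 0 5 0 0 16 0; -7 0 8 0 0 16 0; -9 0 11 0 0 16 0; -9 0 13 0 0 16 0; -9 0 13 0 0 16 0; -9 0 13 0 0 16 0; -9 0 13 0 0 16 0"
}}

```text
clock: 65.65
position: [0.5566, 0.0289, 0.2555]
orientation: [-0.138, 2.161, -2.157]
force: [-0.8, -0.1, -0.7]
gripper_width: 0.0863
```

Run:
```python
from h import *
s,M=jaw(); d=look("w39"); im=d["color"]
hsv=cv2.cvtColor(im,cv2.COLOR_RGB2HSV).astype(int)
m=(((hsv[...,0]<20)&(hsv[...,1]>120)&(hsv[...,2]>200))*255).astype(np.uint8); 
for o in rectfit(d,m,.1115,True,40): print(*o)
d=get_image("scene"); c=proj(d,[.556,.04,.08]).astype(int); cv2.imwrite("pics/s39.png",cv2.resize(d["color"][c[1]-60:c[1]+60,c[0]-80:c[0]+80],None,fx=5,fy=5,interpolation=cv2.INTER_CUBIC)[:,:,::-1])
```

```text
pos [556.6  28.9 255.5] jaw -82.9 tilt [ 0.004 -1.    -0.002] F [-0.8 -0.1 -0.7] w 86.3 q [-0.09  0.04  1.66  0.    1.44  1.36] t 65.7
[288. 251.] [467.6  50.2] -7.7 [19.3 10.4]
[330.  84.] [649.5  27.9] -7.5 [43.2 10. ]
```

View pics/w39.png

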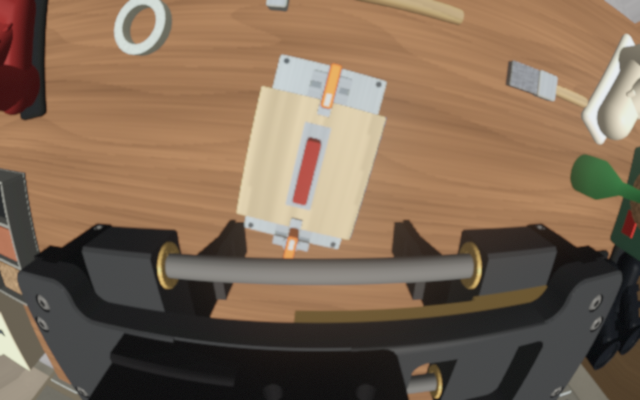

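View pics/s39.png

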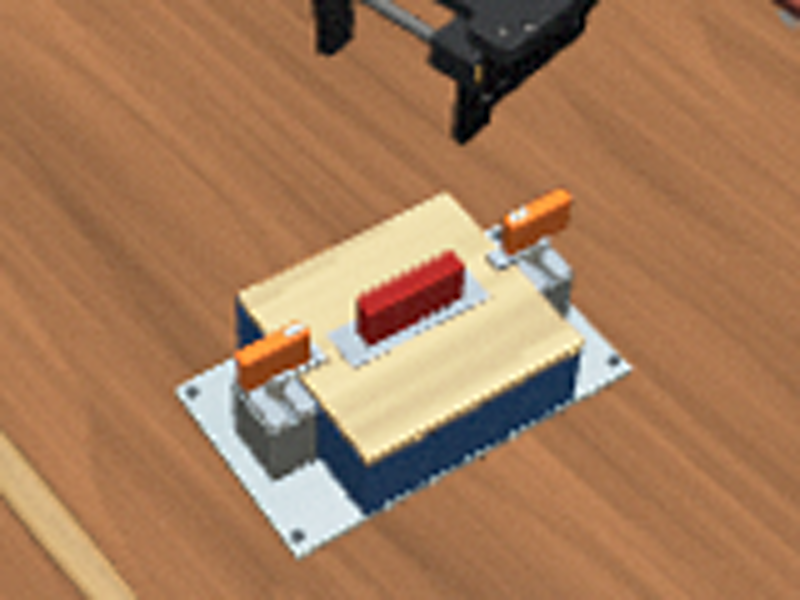

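Both studs point along the box with their tongues over a level cover, and the robot is clear of everything. I'm handing in.

```bash
python3 -c "
from station import *
print(job_done())"
```

```text
the job is handed in; nothing more can be done
None
```

I stacked all five plates (three tan, two terracotta) inside the outline, pressed the cover down onto the rim, and locked both studs. The job was handed in at about 66 s; `job_done()` returned no verdict.

**Pile:** as each plate went in, the wrist camera put it within about 2 mm and 1° of the box centre and direction. I could not re-check the pile once the cover was on.

**Cover:** it stopped moving down at a push of 14 to 19 N, about 0.5 mm above the height I had calculated. In the scene camera it lies level on the rim. I did not measure its tilt.

**Studs:**
- Each went in about 6 mm and was then turned 92° clockwise in hand.
- The far stud reached its stop, at 0.45 N·m.
- The near stud showed no stop torque after 90°, so I turned it 2° more without reading the torque again.
- Both grips now lie along the box's long axis to within about 1°, with their tongues over the cover. The near stud's measured position fits it being held in about 4 mm.

**What went wrong or disagreed:**
- One grasp missed because I lifted before the fingers had closed; I repeated it without harm.
- A few position readings taken while the arm was still settling differed by several millimetres, so I did not use them.
- The last wrist view of the near stud was partly hidden by the gripper, so its exact position there is unreliable.

I saw no sign of the cover being knocked or of the grip slackening. The bystanders look undisturbed in the last pictures, though I did not measure their positions.

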